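# Close the polishing tins with their own lids

## Robot

A 6-joint arm with a two-finger parallel gripper is mounted at the origin on a cart in front of the work surface, level with it; the furniture and walls round the work are solid. World frame = base frame: x ahead of the robot, y to its left, z up, the work surface at z = 0. Lengths are in m, angles in rad, forces in N, time in s.
With the tool pointing down it reaches from about 0.3 to 0.775 m from the base axis. Payload 14.6 kg.
Tool frame: the origin (TCP) lies at the very end of the fingers, on their centre line; the grasp point (between the pads) lies 19 mm behind it; z points along the fingers, y is the direction in which the jaws open and shut (so a half turn about z gives the same grasp; the last joint's range is limited). The gripper opens to 94 mm and grips with 3 to 60 N. Pads are 16 mm wide; open, the fingers measure 119 mm over their backs; the gripper's body (75 mm by 177 mm) begins 78 mm behind the grasp point.
Start: joints at [1.279, 0.3, 1.521, -0, 1.321, -0.067], TCP at [0.123, 0.536, 0.205] pointing down, gripper open.
Joint ranges: [-3.03, 3.03], [-0.79, 2.21], [0.23, 2.52], [-1.04, 4.18], [0, 3.07], [-2.55, 2.55]. Speed limits (rad/s): [2.22, 2.22, 2.57, 3.14, 3.14, 3.14].

## Interface

Orientations are given as a unit quaternion [x, y, z, w].
In Python, from plant import read_state, read_camera, finish_job gives the robot as it stands.
- The arm moves only by the shell command python3 -m crank 'ROWS' [OPENING] [FORCE]. ROWS is JSON, a list of rows, each a list of 4 numbers: the shift along the tool's x, y, z in mm, then the turn about the tool's z in degrees. In form: [[x, y, z, roll], ...]. A call has 1 to 12 rows; each row shifts and turns the pose as measured when the row begins, along the tool's axes as they then stand; what a row does not reach is not made up. A row lasts 1/10 s, in which the tool goes at most 50 mm and 8.59 degrees, less where a joint would pass 70% of its speed; a pose out of reach is approached as far as the arm can. A call is refused whole if a number of a shift passes 50 or a number of a turn 8.59, either way. A call with a gripper value outside its range is refused whole. OPENING is the closure, from 0 (fully open) to 1 (shut), set as the call begins (- or left out, the last holds). The fingers move at their own pace and stop on an object; FORCE is the grip in N (left out, the last holds). Time passes only in rows, so rows that do not move let the fingers close. It gives the time, the measured TCP pose, the force and the opening at its end, in the units of the state.
- read_state(): the state, without advancing time (a new reading comes with each control period).
- read_camera(name): name is "side" or "top" or "wrist"; returns a dict with "frame" (400x640x3 uint8, red, green, blue), "range_z" (400x640 float32, m along the optical axis (not along the pixel's ray), 0 where there is no reading), "K" (3x3 intrinsics, pixels), "dist" ([k1, k2, p1, p2, k3] as OpenCV has them; the pictures are not rectified), "extrinsics" (4x4, takes a point from camera to world coordinates). Camera axes: x right, y down, z forward; pixel columns grow to the right and rows downward; lengths in m; the calibration is good to about 2 mm. A picture is of the moment at which its call begins.
- finish_job(): hands the job in, once; it reports no verdict.
The state is a dict: "t": time; "joint_pos": joint angles; "qvel": joint speeds; "joint_efforts": joint torques, N m; "tool_pos": TCP position; "tcp_rot": TCP orientation; "contact_force": force on the tool from outside, world axes, zero at the start; "moment": the same for the moment, N m; "grip_width": finger opening in m.
Only numpy, scipy, OpenCV 4.12 (cv2) and the standard library are available. Lean on these libraries where they do the work, as an engineer would, in place of code of your own. Each camera call takes 0.05 s, during which the arm holds its last target.

## Task

Rough grinding is about to start and no dust may get in with the clean polishing discs, pads and hones: close the four open tins, each with the lid that fits it, pressed fully down so that its flange lies flat on the rim all round. Leave the tins standing where they are, and do not disturb the polished sphere on its ring.

Things in the scene. Friction and masses are not known exactly. Their poses are not given: they have to be found in the camera images.
- lid_round_large: the large round steel lid: round, flange 98 mm across, 3 mm thick; below it a tapered plug 13 mm deep, 79 mm across at its top, 63 mm at its foot, on which it stands. Dark strap handle: bar 44 mm along x, 10 mm wide (y; pinch here), 12 mm high, z = 30 to 42 mm, clear 14 mm below. 0.14 kg, loose. Origin: centre of the plug's foot, z up; flange z = 13 to 16 mm.
- lid_round_small: the small round steel lid: round, flange 72 mm across, 3 mm thick; below it a tapered plug 13 mm deep, 53 mm across at its top, 37 mm at its foot, on which it stands. Dark strap handle: bar 44 mm along x, 10 mm wide (y; pinch here), 12 mm high, z = 30 to 42 mm, clear 14 mm below. 0.14 kg, loose. Origin: centre of the plug's foot, z up; flange z = 13 to 16 mm.
- lid_square: the square steel lid: square, flange 84 x 84 mm along its x and y, 3 mm thick; below it a tapered plug 13 mm deep, 65 x 65 mm at its top, 49 x 49 mm at its foot, on which it stands. Dark strap handle: bar 44 mm along x, 10 mm wide (y; pinch here), 12 mm high, z = 30 to 42 mm, clear 14 mm below. 0.14 kg, loose. Origin: centre of the plug's foot, z up; flange z = 13 to 16 mm.
- lid_oblong: the oblong steel lid: oblong, flange 110 mm along its own x and 70 mm along its own y, 3 mm thick; below it a tapered plug 13 mm deep, 91 x 51 mm at its top, 75 x 35 mm at its foot, on which it stands. Dark strap handle: bar 44 mm along x, 10 mm wide (y; pinch here), 12 mm high, z = 30 to 42 mm, clear 14 mm below. 0.14 kg, loose. Origin: centre of the plug's foot, z up; flange z = 13 to 16 mm.
- tin_round_large: the large round open steel tin with a blank paper band: round, 92 mm across, 62 mm high, walls 4 mm, mouth 84 mm clear, grey things low inside. 0.45 kg, loose, upright. Origin: centre of its underside, z up; rim at z = 62 mm. Fully closed, the lid's origin is 49 mm above the tin's.
- tin_round_small: the small round open steel tin with a blank paper band: round, 66 mm across, 80 mm high, walls 4 mm, mouth 58 mm clear, grey things low inside. 0.45 kg, loose, upright. Origin: centre of its underside, z up; rim at z = 80 mm. Fully closed, the lid's origin is 67 mm above the tin's.
- tin_square: the square open steel tin with a blank paper band: square, 78 x 78 mm along its x and y, corners rounded to 11 mm radius, 70 mm high, walls 4 mm, mouth 70 x 70 mm clear, grey things low inside. 0.45 kg, loose, upright. Origin: centre of its underside, z up; rim at z = 70 mm. Fully closed, the lid's origin is 57 mm above the tin's.
- tin_oblong: the oblong open steel tin with a blank paper band: oblong, 104 mm along its own x and 64 mm along its own y, corners rounded to 11 mm radius, 56 mm high, walls 4 mm, mouth 96 x 56 mm clear, grey things low inside. 0.45 kg, loose, upright. Origin: centre of its underside, z up; rim at z = 56 mm. Fully closed, the lid's origin is 43 mm above the tin's.
- sphere: freshly polished dark stone sphere, 67 mm across, standing loose on a 48 mm wide, 23 mm high pipe ring near the fixed polishing spindle (139 mm high); its top is about 85 mm above the bench. Not to be handled. Origin: the sphere's lowest point at the start, about 19 mm above the bench
Things that resemble listed ones, but are neither listed nor needed, are in the scene too. Leave any blue, orange or yellow look-alike of the lid_round_small alone.

How it is judged:
By the outcome, as a careful person would: the job done as asked, in the order asked, and still so for the second after the job is handed in, with the robot touching nothing.
It also fails if it takes over 118 s, if anything falls off the work surface, if the arm or the gripper's body presses on something with over 40 N, if the wrist force passes 120 N, or if a joint passes its speed limit or range.

## Working session

There is one attempt and no reset: what is moved stays moved. The work goes in short steps, Python scripts to look and compute and a shell command to move; the robot and the scene stay as the last step left them, time stands still between calls to the robot, and variables do not carry over. Pictures are saved under pics/ and viewed, and the job is handed in when it is done.

```bash
ls; mkdir -p pics; python3 - <<'E'
from plant import *
import cv2,pickle
d={}
for n in ("top","side","wrist"):
    c=read_camera(n); d[n]=c
    cv2.imwrite(f"pics/{n}0.png",c["frame"][...,::-1])
    print(n,c["K"].tolist(),c["dist"],c["extrinsics"].round(4).tolist())
pickle.dump(d,open("c0.pkl","wb"))
print(read_state())
E
```

```text
pics
top [[405.1593790545559, 0.0, 324.138043588262], [0.0, 405.1593790545559, 190.0622924658003], [0.0, 0.0, 1.0]] [-0.02167314  0.          0.          0.          0.        ] [[0.0241, -0.9943, 0.1037, 0.4046], [-0.9997, -0.0233, 0.0096, -0.0365], [-0.0071, -0.1039, -0.9946, 1.4546], [0.0, 0.0, 0.0, 1.0]]
side [[489.4931969824265, 0.0, 324.78921648347966], [0.0, 489.4931969824265, 201.2846917259728], [0.0, 0.0, 1.0]] [-0.04640314  0.          0.          0.          0.        ] [[0.8595, 0.4178, -0.2943, 1.0214], [0.511, -0.694, 0.5072, -0.8725], [0.0077, -0.5864, -0.81, 1.3927], [0.0, 0.0, 0.0, 1.0]]
wrist [[348.61380425816697, 0.0, 317.73543071416236], [0.0, 348.61380425816697, 202.08936287091936], [0.0, 0.0, 1.0]] [-0.06148418  0.          0.          0.          0.        ] [[0.2225, 0.9493, 0.2219, 0.0576], [0.9749, -0.2166, -0.0513, 0.5499], [-0.0007, 0.2278, -0.9737, 0.3829], [0.0, 0.0, 0.0, 1.0]]
{'t': 0.15, 'joint_pos': array([ 1.27939840e+00,  3.00307335e-01,  1.52143525e+00,  3.70569062e-05,
        1.32069335e+00, -6.65940946e-02]), 'qvel': array([ 6.18682609e-04, -1.35623290e-03,  9.45335915e-05,  5.88572111e-04,
        3.20588694e-04, -9.16823577e-04]), 'joint_efforts': array([ 1.82556187e-04, -5.31960297e+01, -3.52818561e+01,  7.08001759e-02,
        2.36490683e-02, -4.70081761e-05]), 'tool_pos': array([0.12253687, 0.53597418, 0.20503785]), 'tcp_rot': array([ 1.12169937e-01,  9.93688949e-01, -4.11706177e-04, -9.27325081e-05]), 'contact_force': array([0.11586461, 0.19563603, 0.32471139]), 'moment': array([-0.00817537, -0.02839688, -0.04100113]), 'grip_width': 0.09430320241788026}
```

View pics/top0.png

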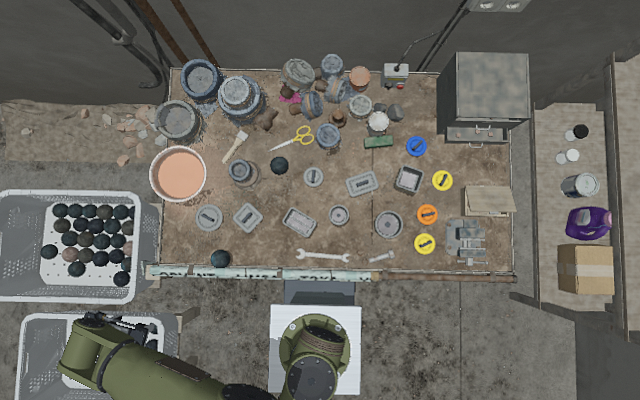

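View pics/side0.png

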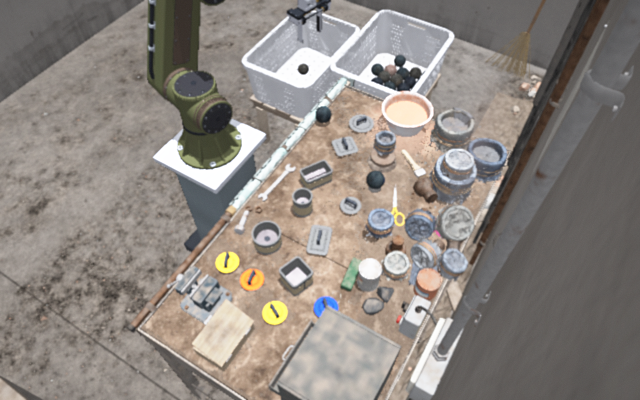

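View pics/wrist0.png

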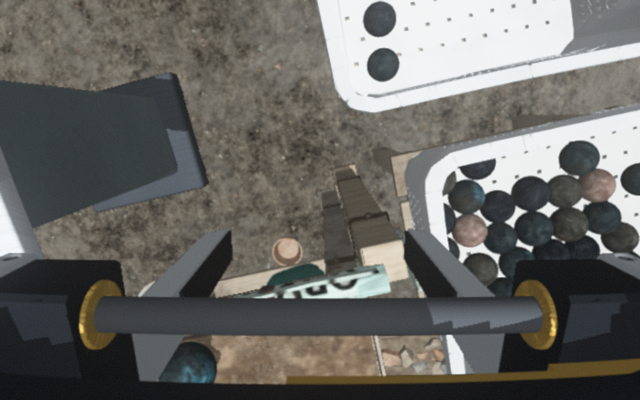

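```bash
python3 - <<'E'
import pickle,cv2
d=pickle.load(open("c0.pkl","rb"))
f=d["top"]["frame"][...,::-1]
def crop(x0,y0,w,h,s,n):
    c=cv2.resize(f[y0:y0+h,x0:x0+w],None,fx=s,fy=s,interpolation=cv2.INTER_CUBIC)
    for x in range((x0+9)//10*10,x0+w,10): cv2.putText(c,str(x),((x-x0)*s,8),0,.3,(0,255,255)); cv2.line(c,((x-x0)*s,10),((x-x0)*s,14),(0,255,255))
    for y in range((y0+9)//10*10,y0+h,10): cv2.putText(c,str(y),(0,(y-y0)*s),0,.3,(0,255,255))
    cv2.imwrite(n,c)
crop(185,150,140,100,5,"pics/tA.png"); crop(310,150,140,100,5,"pics/tB.png")
E
```

```text
(no output)
```

View pics/tA.png

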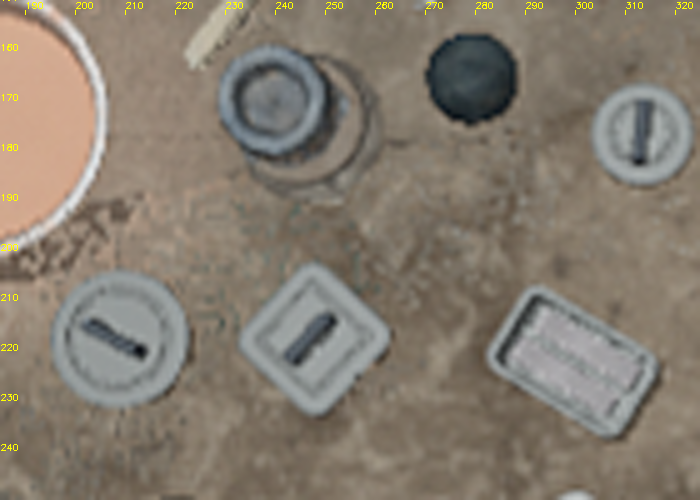

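View pics/tB.png

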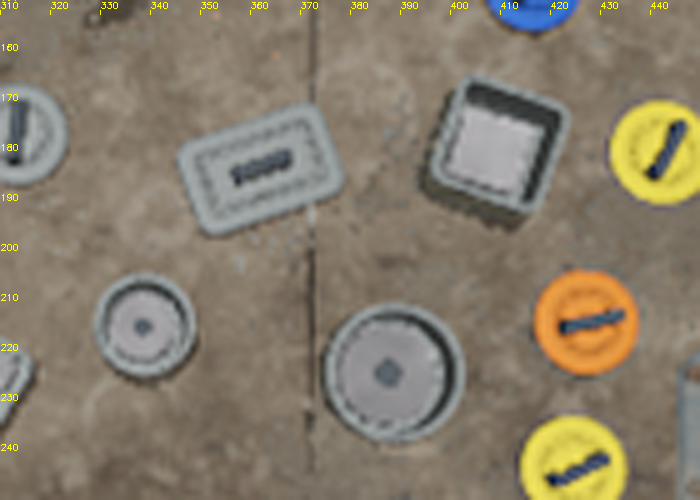

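```bash
cat > h.py <<'E'
import numpy as np,cv2
from plant import *
from scipy.spatial.transform import Rotation as R
def ray(c,uv):
    p=cv2.undistortPoints(np.array(uv,float).reshape(-1,1,2),c["K"],c["dist"]).reshape(-1,2)
    return np.c_[p,np.ones(len(p))]
def atz(c,uv,z):  # pixels -> world at height z
    r=ray(c,uv)@c["extrinsics"][:3,:3].T; o=c["extrinsics"][:3,3]
    return o+r*((z-o[2])/r[:,2])[:,None]
def cloud(c):
    h,w=c["range_z"].shape; v,u=np.mgrid[:h,:w]
    r=ray(c,np.c_[u.ravel(),v.ravel()])*c["range_z"].reshape(-1,1)
    P=r@c["extrinsics"][:3,:3].T+c["extrinsics"][:3,3]
    P[c["range_z"].ravel()==0]=np.nan
    return P.reshape(h,w,3)
def proj(c,P):
    E=np.linalg.inv(c["extrinsics"]); 
    return cv2.projectPoints(np.array(P,float).reshape(-1,1,3),cv2.Rodrigues(E[:3,:3])[0],E[:3,3],c["K"],c["dist"])[0].reshape(-1,2)
E
python3 - <<'E'
import pickle
from h import *
d=pickle.load(open("c0.pkl","rb"))
c=d["top"];P=cloud(c)
print("bench z",np.nanmedian(P[225:245,330:345,2]),P[230,275])
for n,(u,v),rad,z in [("LL",(206.5,217.5),.06,.0145),("SL",(312,177),.05,.0145),("QL",(246,218),.065,.0145),("OL",(361,184),.07,.0145),
  ("LT",(388,224),.06,.062),("ST",(338.5,216),.05,.080),("QT",(408,180),.065,.070),("OT",(299,222),.07,.056)]:
    ctr=atz(c,[(u,v)],z)[0]
    Q=P[(np.hypot(P[...,0]-ctr[0],P[...,1]-ctr[1])<rad)&(abs(P[...,2]-z)<.007)]
    Q2=P[(np.hypot(P[...,0]-ctr[0],P[...,1]-ctr[1])<rad)&(P[...,2]>z-.007)]
    (cx,cy),(w,h),a=cv2.minAreaRect((Q[:,:2]*1000).astype(np.float32))
    print(n,ctr.round(4),"rect",round(cx,1),round(cy,1),round(w,1),round(h,1),round(a,1),"circ",cv2.minEnclosingCircle((Q[:,:2]*1000).astype(np.float32)),"z",np.median(Q[:,2]).round(4),Q2[:,2].max().round(4),len(Q))
Q=P[160:176,270:286].reshape(-1,3);print("sphere",Q[np.nanargmax(Q[:,2])], atz(c,[(278,167)],.06))
Q=P[150:190,220:260].reshape(-1,3);print("spindle",Q[np.nanargmax(Q[:,2])])
E
```

```text
bench z 0.0015710584856384324 [0.40852352 0.14976766 0.00052088]
LL [0.4467 0.3941 0.0145] rect 443.4 392.5 108.0 111.2 5.4 circ ((445.4035949707031, 395.114990234375), 58.950984954833984) z 0.0168 0.0524 526
SL [0.6008 0.0221 0.0145] rect 604.0 16.7 84.1 68.4 2.4 circ ((605.7543334960938, 20.32598876953125), 45.03227996826172) z 0.0168 0.0509 279
QL [0.4484 0.2528 0.0145] rect 460.4 248.4 109.8 99.7 47.8 circ ((454.2508544921875, 250.23825073242188), 59.16319274902344) z 0.0165 0.0474 495
OL [ 0.5796 -0.1539  0.0145] rect 570.2 -155.8 117.0 126.8 14.5 circ ((580.0055541992188, -155.18003845214844), 68.6419677734375) z 0.0169 0.0468 534
LT [ 0.4381 -0.2445  0.062 ] rect 436.7 -246.5 92.4 92.8 1.4 circ ((437.0210266113281, -247.8487548828125), 47.778282165527344) z 0.0629 0.0706 145
ST [ 0.4607 -0.074   0.08  ] rect 465.9 -74.1 64.6 64.7 1.3 circ ((465.7485046386719, -74.0022201538086), 34.376102447509766) z 0.0807 0.0887 96
QT [ 0.5906 -0.311   0.07  ] rect 596.4 -318.7 82.7 81.7 70.9 circ ((595.5860595703125, -318.5765380859375), 51.48887252807617) z 0.0711 0.0788 150
OT [0.4378 0.0609 0.056 ] rect 437.4 59.7 107.3 67.1 60.0 circ ((437.2084655761719, 59.07461166381836), 57.50925827026367) z 0.0572 0.0672 148
sphere [0.63955767 0.14001435 0.08944013] [[0.6270578  0.13968558 0.06      ]]
spindle [0.62666505 0.28076067 0.14513381]
```

```bash
python3 - <<'E'
import pickle
from h import *
d=pickle.load(open("c0.pkl","rb"));c=d["top"]
for n,a,b in [("LL",(201,214.5),(213.5,221)),("SL",(312.8,169.5),(311.3,183)),("QL",(251,213.5),(242.5,223)),("OL",(355,186.5),(368,181.5))]:
    p=atz(c,[a,b],.042); v=p[1]-p[0]; print(n,p.mean(0).round(4),np.linalg.norm(v).round(4),np.degrees(np.arctan2(v[1],v[0])).round(1)%180)
E
```

```text
LL [0.4451 0.3832 0.042 ] 0.05 64.5
SL [0.5998 0.0208 0.042 ] 0.0482 175.3
QL [0.4468 0.2446 0.042 ] 0.0441 140.1
OL [ 0.5763 -0.1535  0.042 ] 0.0491 112.4
```

```bash
cat > plan.py <<'E'
import sys
from h import *
def st():
    s=read_state(); r=R.from_quat(s["tcp_rot"]).as_matrix()
    return s,np.array(s["tool_pos"]),np.degrees(np.arctan2(r[1,0],r[0,0])),r
def show(x,y,z,psi=None,step=45,rstep=8.5):
    s,p,yaw,r=st(); D=(np.array([x,y,z])-p)*1000
    dpsi=0 if psi is None else (psi-yaw)
    n=max(1,int(np.ceil(np.abs(D).max()/step)),int(np.ceil(abs(dpsi)/rstep)))
    print("t",round(s["t"],2),"tcp",p.round(4),"yaw",yaw.round(1),"tilt",r[:,2].round(3),"F",s["contact_force"].round(1),"grip",round(s["grip_width"],4),"J",np.degrees(s["joint_pos"]).round(0))
    rows=[]
    for k in range(n):
        a=np.radians(yaw+dpsi*k/n); d=D/n
        X=np.array([np.cos(a),np.sin(a)]);Y=np.array([np.sin(a),-np.cos(a)])
        rows.append([float(round(d[:2]@X,1)),float(round(d[:2]@Y,1)),float(round(-d[2],1)),float(round(-dpsi/n,2))])
    print(str(rows).replace(" ",""))
if __name__=="__main__": show(*map(float,sys.argv[1:]))
E
python3 plan.py 0.443 0.388 0.2 64.5
```

```text
t 0.15 tcp [0.1225 0.536  0.205 ] yaw 167.1 tilt [-0.    -0.001 -1.   ] F [0.1 0.2 0.3] grip 0.0943 J [73. 17. 87.  0. 76. -4.]
[[-26.6,-5.6,0.4,7.89],[-27.1,-1.9,0.4,7.89],[-27.1,1.8,0.4,7.89],[-26.6,5.5,0.4,7.89],[-25.6,9.1,0.4,7.89],[-24.1,12.6,0.4,7.89],[-22.1,15.8,0.4,7.89],[-19.7,18.6,0.4,7.89],[-17.0,21.2,0.4,7.89],[-13.9,23.3,0.4,7.89],[-10.6,25.0,0.4,7.89],[-7.1,26.2,0.4,7.89],[-3.4,26.9,0.4,7.89]]
```

```bash
python3 -m crank '[[-27,-6,0,8],[-27,-2,0,8],[-27,2,0,8],[-27,5,0,8],[-26,9,0,8],[-24,13,0,8],[-22,16,0,8],[-20,19,0,8],[-17,21,0,8],[-14,23,0,8],[-11,25,0,8],[-7,26,0,8]]' 0.2; python3 plan.py 0.443 0.388 0.2 64.5
```

```text
t: 1.35
tool_pos: [0.4216, 0.3814, 0.2021]
tcp_rot: [0.831, 0.557, -0.003, 0.001]
contact_force: [0.1, -0.0, 0.8]
grip_width: 0.075
t 1.35 tcp [0.4216 0.3814 0.2021] yaw 67.6 tilt [-0.004 -0.005 -1.   ] F [ 0.1 -0.   0.8] grip 0.075 J [38. 20. 84. -0. 76. 61.]
[[14.2,17.3,2.1,3.14]]
```

```bash
python3 -m crank '[[14,17,2,3],[0,0,0,0],[0,0,0,0]]' 0.6; python3 - <<'E'
from h import *
import pickle
c=read_camera("wrist");pickle.dump((c,read_state()),open("w1.pkl","wb"))
cv2.imwrite("pics/w1.png",c["frame"][...,::-1]);
E
python3 plan.py 0.443 0.388 0.2 64.5
```

```text
t: 1.65
tool_pos: [0.4455, 0.3856, 0.1989]
tcp_rot: [0.848, 0.53, -0.004, 0.001]
contact_force: [-0.6, 0.2, -0.3]
grip_width: 0.0543
t 1.7 tcp [0.4453 0.3856 0.1989] yaw 64.1 tilt [-0.005 -0.006 -1.   ] F [-0.5 -0.8 -0.3] grip 0.0506 J [37. 23. 81. -0. 77. 63.]
[[1.1,-3.1,-1.1,-0.44]]
```

View pics/w1.png

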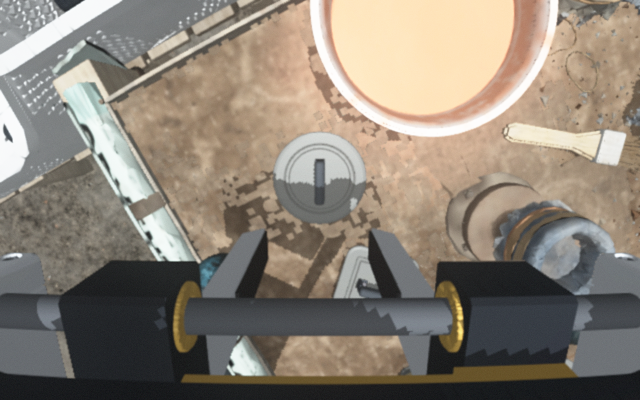

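```bash
cat >> h.py <<'E'
def crop(f,x0,y0,w,h,s,n,pts=None):
    g=f[y0:y0+h,x0:x0+w,::-1]
    c=cv2.resize(g,None,fx=s,fy=s,interpolation=cv2.INTER_CUBIC)
    for x in range((x0+9)//10*10,x0+w,10): cv2.putText(c,str(x),((x-x0)*s,8),0,.3,(0,255,255)); cv2.line(c,((x-x0)*s,10),((x-x0)*s,14),(0,255,255))
    for y in range((y0+9)//10*10,y0+h,10): cv2.putText(c,str(y),(0,(y-y0)*s+3),0,.3,(0,255,255))
    if pts is not None:
        for p in pts: cv2.circle(c,(int((p[0]-x0+.5)*s),int((p[1]-y0+.5)*s)),1,(0,0,255),-1)
    cv2.imwrite(n,c)
def circ(x,y,z,r,n=60):
    a=np.linspace(0,2*np.pi,n); return np.c_[x+r*np.cos(a),y+r*np.sin(a),0*a+z]
def rect(x,y,z,lx,ly,yaw,n=15):
    t=np.linspace(-1,1,n);o=np.ones(n)
    q=np.r_[np.c_[t*lx,o*ly],np.c_[t*lx,-o*ly],np.c_[o*lx,t*ly],np.c_[-o*lx,t*ly]]/2
    a=np.radians(yaw);return np.c_[x+q[:,0]*np.cos(a)-q[:,1]*np.sin(a),y+q[:,0]*np.sin(a)+q[:,1]*np.cos(a),np.full(len(q),z)]
E
python3 - <<'E'
from h import *
import pickle
c,s=pickle.load(open("w1.pkl","rb"))
print(atz(c,[(273.5,177),(367,177),(320,132),(320,222.5)],.016).round(4).tolist())
p=atz(c,[(319,158.5),(320,203)],.042);print(p.round(4),p.mean(0),np.linalg.norm(p[0]-p[1]))
x,y=.4445,.389
crop(c["frame"],265,120,110,110,7,"pics/w1c.png",np.r_[circ(x,y,.016,.049),rect(x,y,.042,.044,.010,65.5)])
E
```

```text
[[0.4054, 0.4112, 0.016], [0.4935, 0.3685, 0.016], [0.4694, 0.4316, 0.016], [0.4276, 0.3452, 0.016]]
[[0.458  0.4105 0.042 ]
 [0.4397 0.3705 0.042 ]] [0.44885647 0.39051877 0.042     ] 0.04395015357583676
```

View pics/w1c.png

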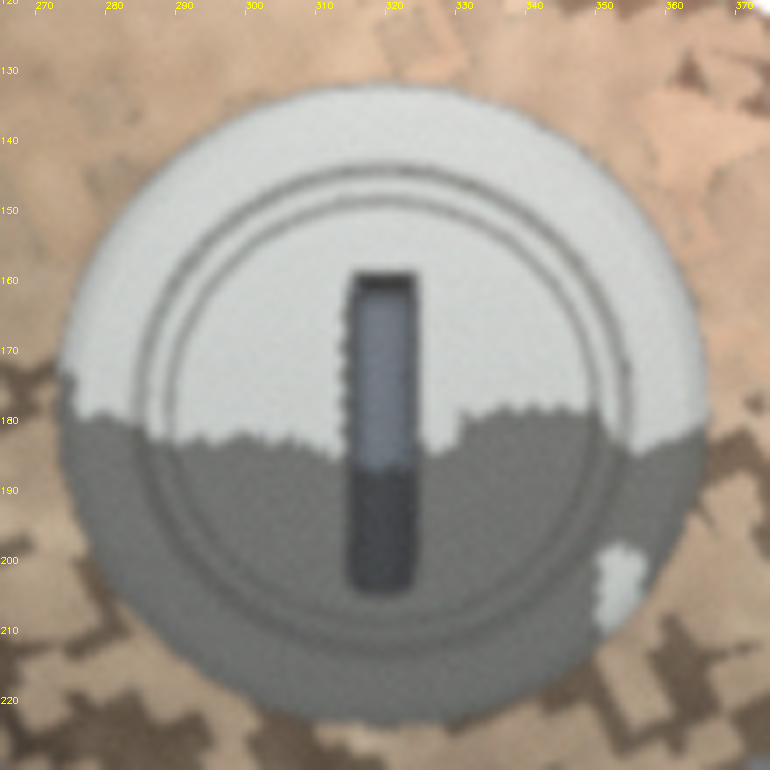

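```bash
python3 - <<'E'
from h import *
import pickle
c,s=pickle.load(open("w1.pkl","rb"))
print(atz(c,[(319.5,177.5)],.016),atz(c,[(318.9,181.5)],.042))
x,y=.449,.389
crop(c["frame"],265,120,110,110,7,"pics/w1d.png",proj(c,np.r_[circ(x,y,.016,.049),rect(x,y,.042,.044,.010,64.5)]))
E
```

```text
[[0.44851321 0.3896958  0.016     ]] [[0.44814093 0.39039903 0.042     ]]
```

View pics/w1d.png

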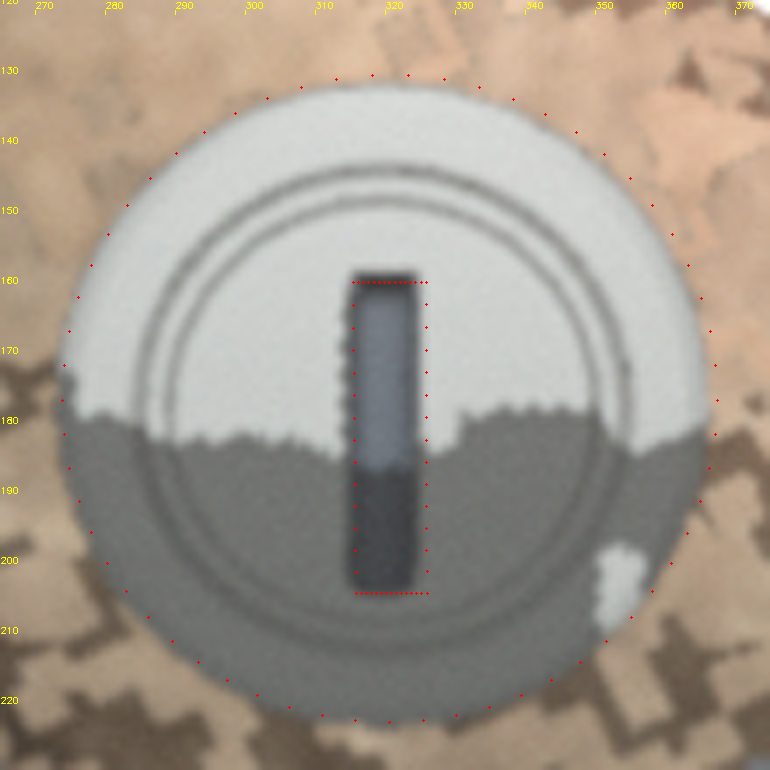

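```bash
python3 plan.py 0.4483 0.3897 0.06 64.3
```

```text
t 1.7 tcp [0.4453 0.3856 0.1989] yaw 64.1 tilt [-0.005 -0.006 -1.   ] F [-0.5 -0.8 -0.3] grip 0.0506 J [37. 23. 81. -0. 77. 63.]
[[1.2,0.2,34.7,-0.06],[1.2,0.2,34.7,-0.06],[1.2,0.2,34.7,-0.06],[1.2,0.2,34.7,-0.06]]
```

```bash
python3 -m crank '[[1,0,35,0],[1,0,35,0],[1,0,35,0],[1,0,33,0],[0,0,0,0]]' 0.6; python3 plan.py 0.4483 0.3897 0.021 64.3
```

```text
t: 2.2
tool_pos: [0.4431, 0.3902, 0.059]
tcp_rot: [0.845, 0.534, -0.002, 0.001]
contact_force: [0.5, -0.9, -0.7]
grip_width: 0.0376
t 2.2 tcp [0.4431 0.3902 0.059 ] yaw 64.6 tilt [-0.002 -0.004 -1.   ] F [ 0.5 -0.9 -0.7] grip 0.0376 J [38. 31. 88. -0. 61. 63.]
[[1.8,4.9,38.0,0.3]]
```

```bash
python3 -m crank '[[2,5,19,0],[0,0,0,0]]'; python3 plan.py 0.4483 0.3897 0.021 64.3
```

```text
t: 2.4
tool_pos: [0.4479, 0.3908, 0.0423]
tcp_rot: [0.844, 0.536, -0.001, 0.001]
contact_force: [-0.7, -0.4, -0.1]
grip_width: 0.0375
t 2.4 tcp [0.4479 0.3908 0.0423] yaw 64.8 tilt [-0.001 -0.003 -1.   ] F [-0.7 -0.4 -0.1] grip 0.0375 J [38. 33. 88. -0. 59. 63.]
[[-0.8,0.8,21.3,0.46]]
```

```bash
python3 -m crank '[[-1,1,10,0],[0,0,11,0.5],[0,0,0,0]]'; python3 plan.py 0.4483 0.3897 0.021 64.3
```

```text
t: 2.7
tool_pos: [0.4492, 0.3909, 0.0247]
tcp_rot: [0.847, 0.532, 0.002, 0.001]
contact_force: [0.1, -0.3, -0.0]
grip_width: 0.0376
t 2.7 tcp [0.4492 0.3909 0.0247] yaw 64.3 tilt [ 0.004  0.001 -1.   ] F [ 0.1 -0.3 -0. ] grip 0.0376 J [38. 34. 88. -0. 57. 63.]
[[-1.4,-0.3,3.7,0.0]]
```

```bash
python3 -m crank '[[-1,0,4,0],[0,0,0,0]]';  python3 -m crank '[[0,0,0,0],[0,0,0,0],[0,0,0,0],[0,0,0,0],[0,0,0,0]]' 1 30; python3 plan.py 0.4483 0.3897 0.021 64.3
```

```text
t: 2.9
tool_pos: [0.4489, 0.3902, 0.0214]
tcp_rot: [0.847, 0.532, 0.002, 0.001]
contact_force: [0.8, -0.0, -0.2]
grip_width: 0.0375
t: 3.4
tool_pos: [0.4493, 0.3904, 0.0222]
tcp_rot: [0.847, 0.532, 0.003, 0.001]
contact_force: [0.3, 0.0, -0.8]
grip_width: 0.0095
t 3.4 tcp [0.4493 0.3904 0.0222] yaw 64.3 tilt [ 0.005  0.002 -1.   ] F [ 0.3  0.  -0.8] grip 0.0095 J [38. 34. 89. -0. 57. 63.]
[[-1.1,-0.6,1.2,0.01]]
```

```bash
python3 -m crank '[[0,0,-20,0],[0,0,-40,0],[0,0,-45,0],[0,0,-40,0],[0,0,0,0]]'; python3 plan.py 0.42 0.0 0.165 64.3
```

```text
t: 3.9
tool_pos: [0.4475, 0.3893, 0.1704]
tcp_rot: [0.847, 0.532, 0.0, 0.001]
contact_force: [0.1, -0.2, -1.6]
grip_width: 0.0094
t 3.9 tcp [0.4475 0.3893 0.1704] yaw 64.3 tilt [ 0.001 -0.001 -1.   ] F [ 0.1 -0.2 -1.6] grip 0.0094 J [38. 24. 82. -0. 73. 63.]
[[-40.3,16.0,0.6,0.0],[-40.3,16.0,0.6,0.0],[-40.3,16.0,0.6,0.0],[-40.3,16.0,0.6,0.0],[-40.3,16.0,0.6,0.0],[-40.3,16.0,0.6,0.0],[-40.3,16.0,0.6,0.0],[-40.3,16.0,0.6,0.0],[-40.3,16.0,0.6,0.0]]
```

```bash
python3 -m crank '[[-20,8,0,0],[-40,16,0,0],[-40,16,0,0],[-40,16,0,0],[-40,16,0,0],[-40,16,0,0],[-40,16,0,0],[-40,16,0,0],[-40,16,0,0]]'; python3 plan.py 0.40 -0.35 0.165 64.3
```

```text
t: 4.8
tool_pos: [0.4183, 0.0145, 0.1647]
tcp_rot: [0.845, 0.535, -0.002, -0.0]
contact_force: [0.9, -0.3, -1.3]
grip_width: 0.0098
t 4.8 tcp [0.4183 0.0145 0.1647] yaw 64.7 tilt [-0.004 -0.002 -1.   ] F [ 0.9 -0.3 -1.3] grip 0.0098 J [ -3.   3. 110.  -0.  68.  22.]
[[-37.5,15.4,-0.0,0.05],[-37.5,15.5,-0.0,0.05],[-37.5,15.5,-0.0,0.05],[-37.5,15.5,-0.0,0.05],[-37.4,15.6,-0.0,0.05],[-37.4,15.6,-0.0,0.05],[-37.4,15.6,-0.0,0.05],[-37.4,15.7,-0.0,0.05],[-37.4,15.7,-0.0,0.05]]
```

```bash
python3 -m crank '[[-37,15,0,0],[-37,15,0,0],[-37,16,0,0],[-38,16,0,0],[-38,16,0,0],[-38,16,0,0],[-38,16,0,0],[-38,16,0,0],[-30,12,0,0],[0,0,0,0],[0,0,0,0],[0,0,0,0]]'; python3 plan.py 0.40 -0.35 0.165 64.3
python3 - <<'E'
from h import *
import pickle
c=read_camera("wrist");pickle.dump((c,read_state()),open("w2.pkl","wb"))
cv2.imwrite("pics/w2.png",c["frame"][...,::-1]);
E
```

```text
t: 6.0
tool_pos: [0.3933, -0.3609, 0.1559]
tcp_rot: [0.846, 0.533, -0.004, -0.005]
contact_force: [-0.9, -0.8, -1.7]
grip_width: 0.0098
t 6.0 tcp [ 0.3933 -0.3609  0.1559] yaw 64.4 tilt [-0.013  0.004 -1.   ] F [-0.9 -0.8 -1.7] grip 0.0098 J [-46.  18.  93.  -0.  70. -21.]
[[12.7,1.4,-9.1,0.1]]
```

View pics/w2.png

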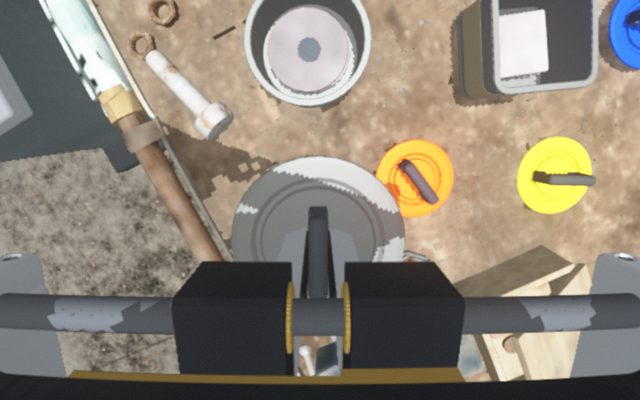

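```bash
python3 - <<'E'
from h import *
import pickle
c,s=pickle.load(open("w2.pkl","rb"))
f=c["frame"]
crop(f,235,0,145,112,5,"pics/w2a.png"); crop(f,225,150,190,110,4,"pics/w2b.png")
E
```

```text
(no output)
```

View pics/w2a.png

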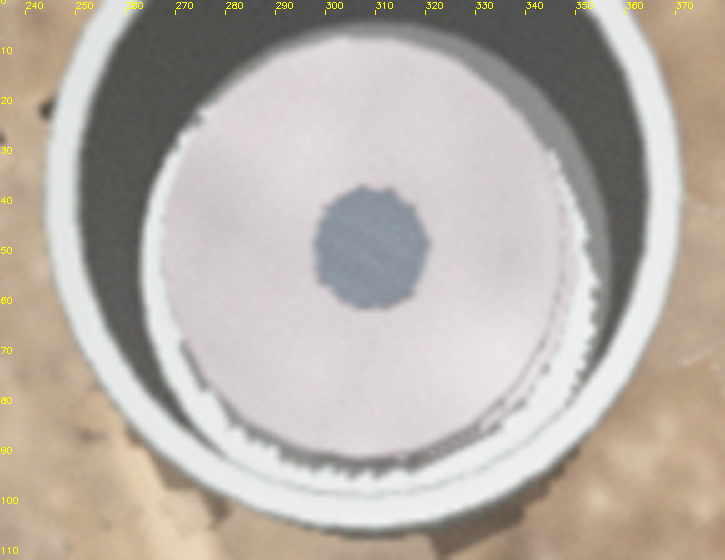

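View pics/w2b.png

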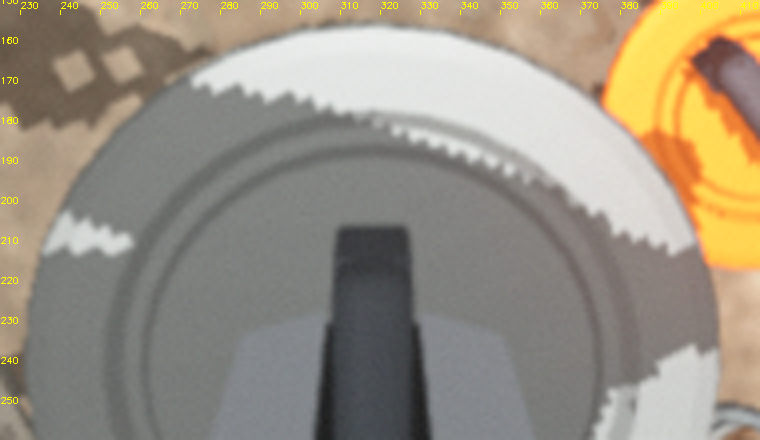

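```bash
cat >> h.py <<'E'
from scipy.optimize import least_squares
def fitc(c,uv,z,r):
    P=atz(c,uv,z)[:,:2]
    s=least_squares(lambda q:np.hypot(P[:,0]-q[0],P[:,1]-q[1])-r,P.mean(0))
    return s.x,s.fun
E
python3 - <<'E'
from h import *
import pickle
c,s=pickle.load(open("w2.pkl","rb"))
t,e=fitc(c,[(244.2,38),(371.4,38),(307.5,106),(363,70)],.062,.046);print("tin",t,e)
zl=s["tool_pos"][2]-.022+.016
l,e=fitc(c,[(318.8,156.2),(231.2,240),(404.5,235),(397.5,207.5)],zl,.049);print("lid",l,e,"tcp",s["tool_pos"])
crop(c["frame"],225,0,190,150,4,"pics/w2c.png",proj(c,np.r_[circ(*t,.062,.046),circ(*t,.062,.042)]))
crop(c["frame"],225,150,190,110,4,"pics/w2d.png",proj(c,np.r_[circ(*l,zl,.049)]))
P=cloud(c); print("rim z",P[100:105,300:315,2].mean(0).mean(),"flange z",P[160:165,310:325,2].mean(),zl,"bench",np.median(P[110:140,250:300,2]))
E
```

```text
tin [ 0.43740358 -0.24721462] [ 0.00052024  0.00075563  0.00018456 -0.00026126]
lid [ 0.39142117 -0.36313071] [ 0.00023235 -0.00063297 -0.00030632 -0.00037008] tcp [ 0.39336042 -0.36063787  0.15592923]
rim z 0.060647475569923524 flange z 0.14826955031601946 0.14992922817083842 bench nan
```

View pics/w2c.png

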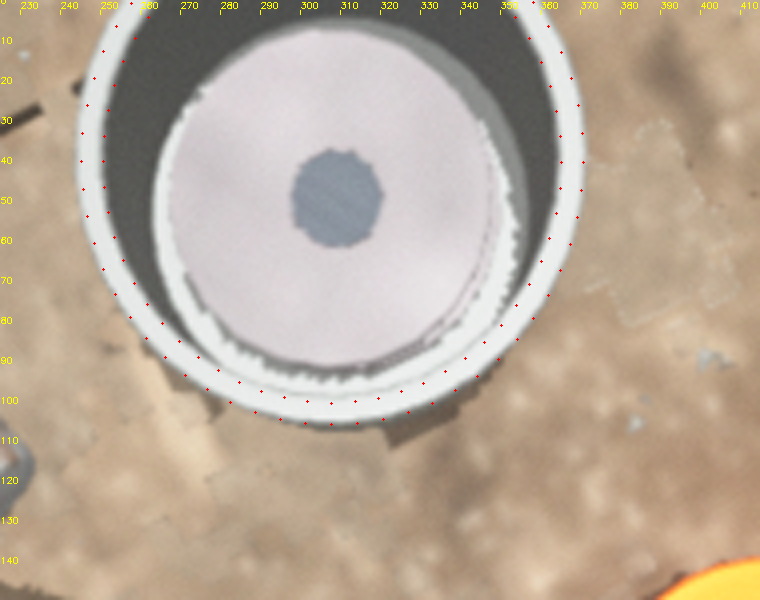

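View pics/w2d.png

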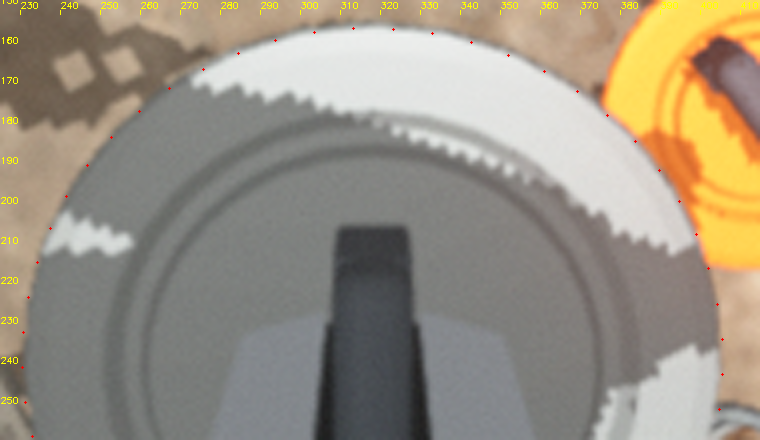

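```bash
python3 plan.py 0.4384 -0.2452 0.155 64.3
```

```text
t 6.05 tcp [ 0.3934 -0.3606  0.1559] yaw 64.4 tilt [-0.013  0.004 -1.   ] F [ 0.   0.6 -1.9] grip 0.0096 J [-46.  18.  93.  -0.  70. -21.]
[[41.2,-3.1,0.3,0.04],[41.2,-3.1,0.3,0.04],[41.2,-3.1,0.3,0.04]]
```

```bash
python3 -m crank '[[20,-2,0,0],[40,-3,0,0],[40,-3,0,0],[24,-2,0,0],[0,0,0,0],[0,0,0,0]]'; python3 plan.py 0.4384 -0.2452 0.10 64.3
```

```text
t: 6.65
tool_pos: [0.4394, -0.2355, 0.1562]
tcp_rot: [0.845, 0.535, -0.004, -0.005]
contact_force: [0.5, -0.2, -1.8]
grip_width: 0.0096
t 6.65 tcp [ 0.4394 -0.2355  0.1562] yaw 64.7 tilt [-0.012  0.004 -1.   ] F [ 0.5 -0.2 -1.8] grip 0.0096 J [-32.  14.  98.  -0.  69.  -7.]
[[-4.6,1.6,28.1,0.22],[-4.6,1.6,28.1,0.22]]
```

```bash
python3 -m crank '[[-5,2,20,0],[-5,1,25,0],[0,0,5,0],[0,0,0,0]]'; python3 plan.py 0.4384 -0.2452 0.085 64.3
```

```text
t: 7.05
tool_pos: [0.437, -0.2475, 0.1062]
tcp_rot: [0.845, 0.535, -0.003, -0.004]
contact_force: [1.3, 0.2, -1.1]
grip_width: 0.0096
t 7.05 tcp [ 0.437  -0.2475  0.1062] yaw 64.7 tilt [-0.01   0.002 -1.   ] F [ 1.3  0.2 -1.1] grip 0.0096 J [-34.  18. 101.  -0.  62.  -8.]
[[2.7,0.3,21.2,0.43]]
```

```bash
python3 -m crank '[[3,0,10,0],[0,0,6,0],[0,0,0,0]]'; python3 plan.py 0.4384 -0.2452 0.071 64.3
```

```text
t: 7.35
tool_pos: [0.4387, -0.2452, 0.0909]
tcp_rot: [0.845, 0.535, -0.003, -0.002]
contact_force: [-0.5, 0.3, -2.1]
grip_width: 0.0097
t 7.35 tcp [ 0.4387 -0.2452  0.0909] yaw 64.7 tilt [-0.008  0.001 -1.   ] F [-0.5  0.3 -2.1] grip 0.0097 J [-33.  19. 101.  -0.  60.  -8.]
[[-0.1,-0.3,19.9,0.4]]
```

```bash
python3 -m crank '[[0,0,6,0],[0,0,4,0],[0,0,0,0]]'; python3 plan.py 0.4384 -0.2452 0.071 64.3;python3 -m crank '[[0,0,4,0],[0,0,3,0],[0,0,0,0]]'; python3 plan.py 0.4384 -0.2452 0.071 64.3
```

```text
t: 7.65
tool_pos: [0.439, -0.2452, 0.0807]
tcp_rot: [0.845, 0.535, -0.003, -0.002]
contact_force: [0.5, 0.8, -0.8]
grip_width: 0.0098
t 7.65 tcp [ 0.439  -0.2452  0.0807] yaw 64.7 tilt [-0.007  0.    -1.   ] F [ 0.5  0.8 -0.8] grip 0.0098 J [-33.  20. 102.  -0.  59.  -8.]
[[-0.3,-0.6,9.7,0.42]]
t: 7.95
tool_pos: [0.4391, -0.2453, 0.0733]
tcp_rot: [0.845, 0.535, -0.003, -0.002]
contact_force: [-0.0, 1.1, -1.7]
grip_width: 0.0096
t 7.95 tcp [ 0.4391 -0.2453  0.0733] yaw 64.7 tilt [-0.006  0.    -1.   ] F [-0.   1.1 -1.7] grip 0.0096 J [-33.  20. 102.  -0.  58.  -8.]
[[-0.2,-0.6,2.3,0.42]]
```

```bash
python3 -m crank '[[0,0,2,0],[0,0,1,0]]';python3 -m crank '[[0,0,1,0],[0,0,0,0]]';python3 -m crank '[[0,0,1,0],[0,0,0,0]]'
```

```text
t: 8.15
tool_pos: [0.4392, -0.2455, 0.0711]
tcp_rot: [0.845, 0.535, -0.003, -0.002]
contact_force: [-9.3, 4.9, 20.6]
grip_width: 0.0099
t: 8.35
tool_pos: [0.4393, -0.2456, 0.0716]
tcp_rot: [0.845, 0.535, -0.002, -0.001]
contact_force: [0.9, 0.8, -1.6]
grip_width: 0.0098
t: 8.55
tool_pos: [0.4394, -0.2457, 0.0712]
tcp_rot: [0.845, 0.535, -0.002, -0.001]
contact_force: [-0.5, 1.3, -0.0]
grip_width: 0.0096
```

```bash
python3 -m crank '[[0,0,0,0],[0,0,0,0],[0,0,0,0],[0,0,0,0]]' 0.6; python3 -m crank '[[0,0,-20,0],[0,0,-45,0],[0,0,-45,0],[0,0,0,0]]'; python3 - <<'E'
from h import *
import pickle
c=read_camera("wrist");pickle.dump((c,read_state()),open("w3.pkl","wb"))
cv2.imwrite("pics/w3.png",c["frame"][...,::-1]);
P=cloud(c);m=(abs(P[...,2]-.065)<.012)&(np.hypot(P[...,0]-.437,P[...,1]+.247)<.055)&(np.hypot(P[...,0]-.437,P[...,1]+.247)>.028)
Q=P[m];A=np.c_[Q[:,:2]-[.437,-.247],np.ones(len(Q))];print(np.linalg.lstsq(A,Q[:,2],rcond=None)[0],len(Q))
E
```

```text
t: 8.95
tool_pos: [0.4396, -0.2459, 0.071]
tcp_rot: [0.845, 0.535, -0.002, -0.001]
contact_force: [-0.5, 0.2, 0.3]
grip_width: 0.0366
t: 9.35
tool_pos: [0.4395, -0.2454, 0.1836]
tcp_rot: [0.845, 0.535, -0.003, -0.002]
contact_force: [2.2, 0.6, 0.7]
grip_width: 0.0376
[-0.00060969 -0.00079955  0.06328241] 6420
```

View pics/w3.png

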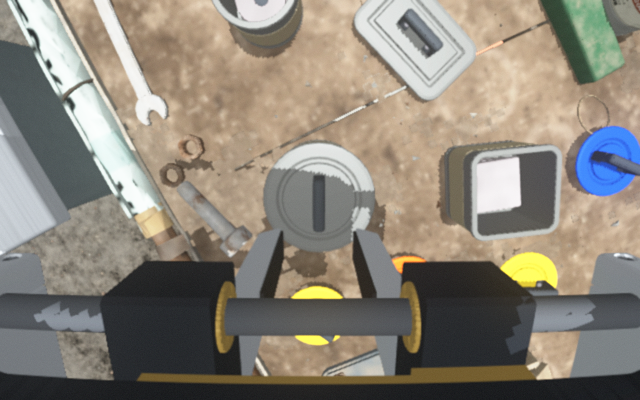

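```bash
cat >> h.py <<'E'
def fitr(c,quads,z,lx,ly,x0):
    # quads: list of (uv, side) side in '+x','-x','+y','-y' edges of the rectangle
    P=atz(c,[q[0] for q in quads],z)[:,:2]
    def f(q):
        a=np.radians(q[2]);X=np.array([np.cos(a),np.sin(a)]);Y=np.array([-X[1],X[0]])
        d=P-q[:2]*1.0
        return np.array([(d[i]@(X if s[1]=='x' else Y))*(1 if s[0]=='+' else -1)-(lx if s[1]=='x' else ly)/2 for i,(_,s) in enumerate(quads)])
    s=least_squares(f,x0,x_scale=[.01,.01,5]);return s.x,s.fun
E
python3 - <<'E'
from h import *
import pickle
c,s=pickle.load(open("w3.pkl","rb"));f=c["frame"]
crop(f,350,0,130,105,6,"pics/w3a.png",proj(c,np.r_[rect(.578,-.1545,.016,.110,.070,112.4),rect(.578,-.1545,.042,.044,.010,112.4)]))
crop(f,435,135,135,110,5,"pics/w3b.png",proj(c,np.r_[rect(.595,-.3185,.07,.078,.078,70.9)]))
E
```

```text
(no output)
```

View pics/w3a.png

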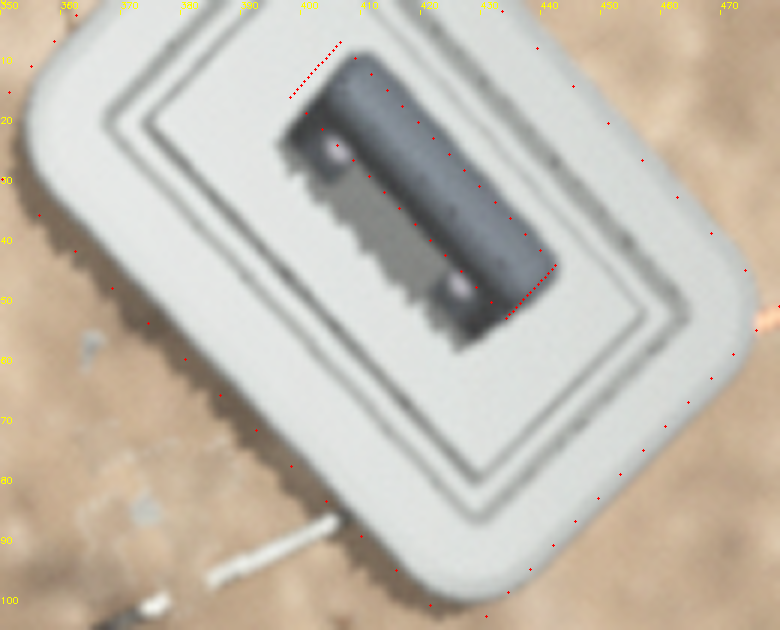

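View pics/w3b.png

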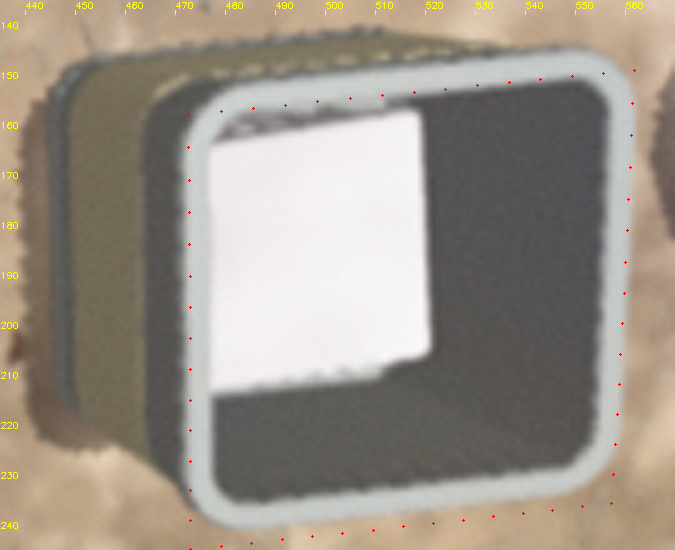

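```bash
python3 - <<'E'
from h import *
import pickle
c,s=pickle.load(open("w3.pkl","rb"));f=c["frame"]
o,e=fitr(c,[((360,34.2),'+y'),((408.3,85),'+y'),((440.8,5.8),'-y'),((469.2,37.5),'-y'),((471.7,61.7),'-x'),((440,94.2),'-x')],.016,.11,.07,[.578,-.1545,112]);print(o,e.round(4))
q,e=fitr(c,[((487,152),'+x'),((531,146.6),'+x'),((487,240.6),'-x'),((539,235),'-x'),((472,171),'+y'),((471.6,223),'+y'),((561.6,165),'-y'),((558.6,215),'-y')],.07,.078,.078,[.595,-.3185,71]);print(q,e.round(4))
crop(f,350,0,130,105,6,"pics/w3c.png",proj(c,np.r_[rect(*o[:2],.016,.110,.070,o[2]),rect(*o[:2],.042,.044,.010,o[2])]))
E
python3 plan.py 0.578 -0.154 0.2 113
```

```text
[  0.58068701  -0.15515152 111.02337859] [-0.0001  0.0001 -0.0001 -0.     -0.0002  0.0002]
[ 0.59598817 -0.31571377 70.67394985] [0.0003 0.0013 0.0008 0.0008 0.0004 0.0009 0.0007 0.0005]
t 9.4 tcp [ 0.4387 -0.2449  0.1809] yaw 64.7 tilt [-0.01   0.002 -1.   ] F [-0.2 -1.5 -0.9] grip 0.0378 J [-33.  13.  96.  -0.  72.  -8.]
[[23.6,14.5,-3.2,-8.05],[21.3,17.7,-3.2,-8.05],[18.7,20.5,-3.2,-8.05],[15.6,22.9,-3.2,-8.05],[12.2,24.9,-3.2,-8.05],[8.6,26.3,-3.2,-8.05]]
```

View pics/w3c.png

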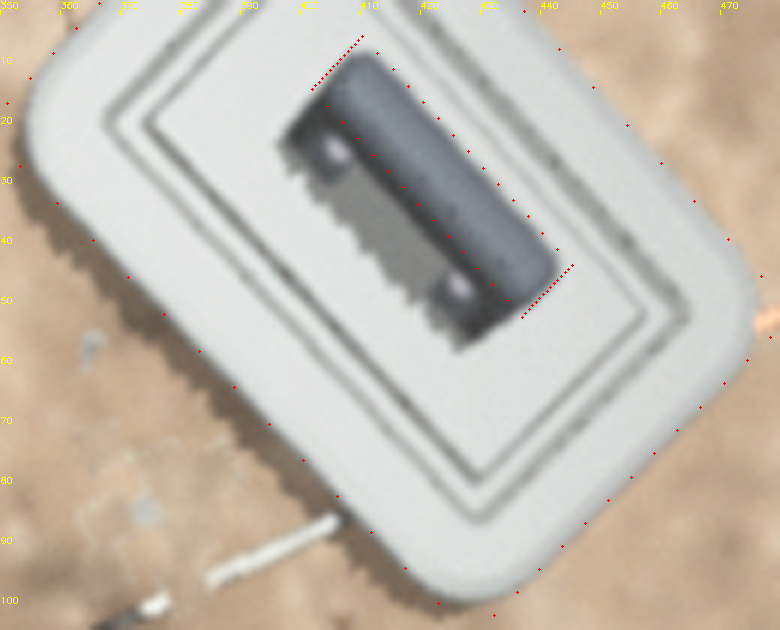

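```bash
python3 -m crank '[[24,14,-3,-8],[21,18,-3,-8],[19,20,-3,-8],[16,23,-3,-8],[12,25,-3,-8],[9,27,-3,-6],[0,0,0,0],[0,0,0,0]]'; python3 plan.py 0.58 -0.155 0.2 111;  python3 - <<'E'
from h import *
import pickle
c=read_camera("wrist");pickle.dump((c,read_state()),open("w4.pkl","wb"))
cv2.imwrite("pics/w4.png",c["frame"][...,::-1]);
E
```

```text
t: 10.2
tool_pos: [0.5799, -0.1473, 0.1867]
tcp_rot: [0.556, 0.831, -0.004, -0.011]
contact_force: [-0.3, -0.1, 0.5]
grip_width: 0.0376
t 10.2 tcp [ 0.5799 -0.1473  0.1867] yaw 112.5 tilt [-0.023  0.007 -1.   ] F [-0.3 -0.1  0.5] grip 0.0376 J [-18.  25.  79.  -0.  77. -40.]
[[-7.2,-2.9,-13.3,1.47]]
```

View pics/w4.png

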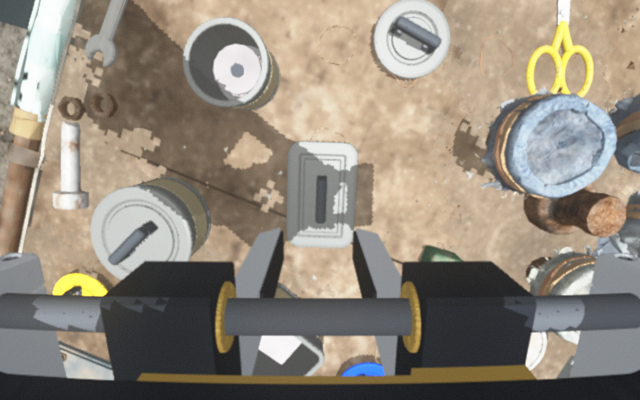

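```bash
python3 - <<'E'
from h import *
import pickle
c,s=pickle.load(open("w4.pkl","rb"));f=c["frame"]
o=[.5795,-.155,111]
crop(f,275,130,95,125,5,"pics/w4a.png",proj(c,np.r_[rect(*o[:2],.016,.110,.070,o[2]),rect(*o[:2],.042,.044,.010,o[2])]))
crop(f,175,5,110,110,5,"pics/w4b.png",proj(c,circ(.4657,-.074,.08,.033)))
crop(f,365,0,95,90,5,"pics/w4c.png",proj(c,circ(.6008,.0221,.016,.036)))
E
```

```text
(no output)
```

View pics/w4a.png

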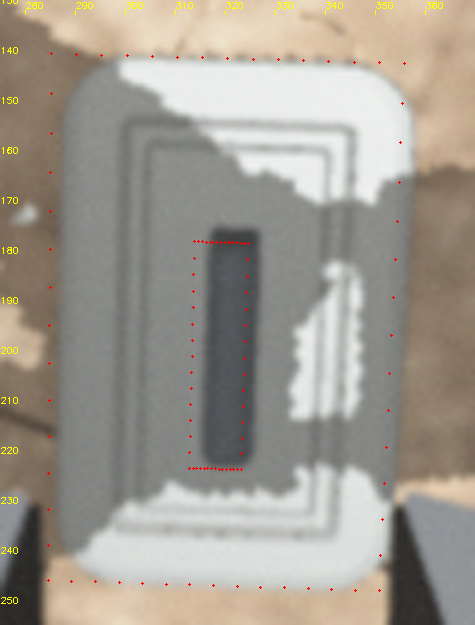

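View pics/w4b.png

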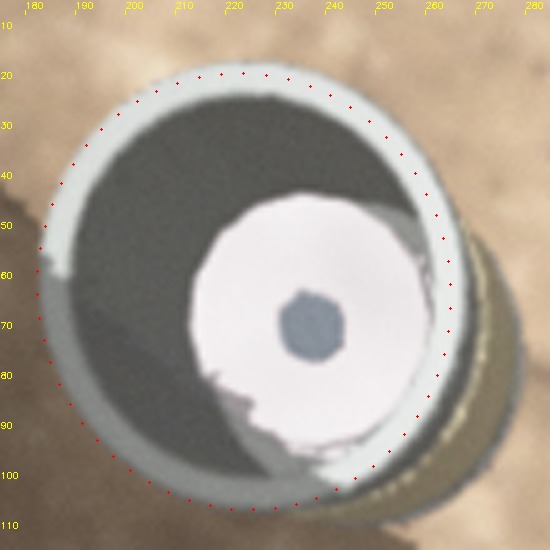

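View pics/w4c.png

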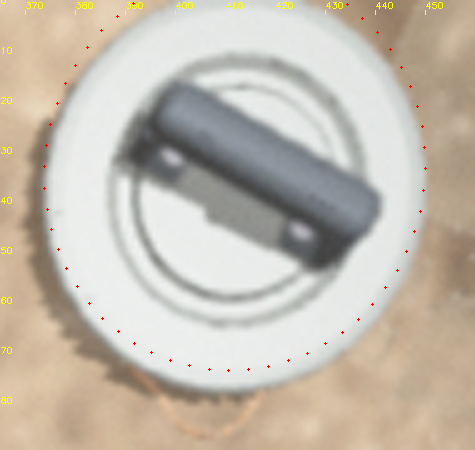

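```bash
python3 plan.py 0.5818 -0.1541 0.06 111
```

```text
t 10.25 tcp [ 0.5798 -0.1474  0.1867] yaw 112.5 tilt [-0.023  0.007 -1.   ] F [ 0.5 -0.3 -0.5] grip 0.0379 J [-18.  25.  79.  -0.  77. -40.]
[[-2.3,-0.2,42.2,0.48],[-2.3,-0.2,42.2,0.48],[-2.3,-0.2,42.2,0.48]]
```

```bash
python3 - <<'E'
s=open("plan.py").read()
a=s.index("        a=np.radians");b=s.index("    print(str(rows)")
s=s[:a]+'''        rk=R.from_rotvec([0,0,np.radians(dpsi*k/n)]).as_matrix()@r; d=rk.T@(D/n)
        rows.append([float(round(v,1)) for v in d]+[float(round(-dpsi/n,2))])
'''+s[b:]
open("plan.py","w").write(s)
E
python3 plan.py 0.5818 -0.1541 0.06 111
```

```text
t 10.25 tcp [ 0.5798 -0.1474  0.1867] yaw 112.5 tilt [-0.023  0.007 -1.   ] F [ 0.5 -0.3 -0.5] grip 0.0379 J [-18.  25.  79.  -0.  77. -40.]
[[-3.0,0.5,42.2,0.48],[-3.0,0.6,42.2,0.48],[-3.0,0.6,42.2,0.48]]
```

```bash
python3 -m crank '[[-3,0,30,1],[-3,1,40,0.5],[-3,1,40,0],[0,0,10,0],[0,0,0,0],[0,0,0,0]]'; python3 plan.py 0.5818 -0.1541 0.022 111
```

```text
t: 10.85
tool_pos: [0.5797, -0.1578, 0.0644]
tcp_rot: [0.571, 0.821, -0.004, -0.01]
contact_force: [-0.5, -0.4, -0.6]
grip_width: 0.0375
t 10.85 tcp [ 0.5797 -0.1578  0.0644] yaw 110.3 tilt [-0.021  0.006 -1.   ] F [-0.5 -0.4 -0.6] grip 0.0375 J [-19.  33.  85.  -0.  64. -39.]
[[2.2,3.9,42.4,-0.72]]
```

```bash
python3 -m crank '[[1,3,15,-0.7],[1,1,14,0],[0,0,6,0],[0,0,0,0]]'; python3 plan.py 0.5818 -0.1541 0.022 111
```

```text
t: 11.25
tool_pos: [0.584, -0.1545, 0.0305]
tcp_rot: [0.566, 0.824, -0.003, -0.007]
contact_force: [-0.3, 0.3, 0.3]
grip_width: 0.0374
t 11.25 tcp [ 0.584  -0.1545  0.0305] yaw 111.0 tilt [-0.015  0.004 -1.   ] F [-0.3  0.3  0.3] grip 0.0374 J [-18.  35.  86.  -0.  60. -39.]
[[1.1,-1.8,8.6,0.04]]
```

```bash
python3 -m crank '[[1,-2,6,0],[0,0,2,0],[0,0,0,0]]';  python3 -m crank '[[0,0,0,0],[0,0,0,0],[0,0,0,0],[0,0,0,0],[0,0,0,0]]' 1 30; python3 plan.py 0.5818 -0.1541 0.17 111
```

```text
t: 11.55
tool_pos: [0.5817, -0.1542, 0.0223]
tcp_rot: [0.566, 0.824, -0.003, -0.007]
contact_force: [-0.7, -0.6, -0.9]
grip_width: 0.0374
t: 12.05
tool_pos: [0.5821, -0.1544, 0.023]
tcp_rot: [0.566, 0.824, -0.002, -0.007]
contact_force: [-0.0, 0.4, -1.2]
grip_width: 0.0099
t 12.05 tcp [ 0.5821 -0.1544  0.023 ] yaw 111.0 tilt [-0.014  0.004 -1.   ] F [-0.   0.4 -1.2] grip 0.0099 J [-18.  36.  86.  -0.  59. -39.]
[[0.4,-0.5,-36.7,0.01],[0.4,-0.5,-36.7,0.01],[0.4,-0.5,-36.7,0.01],[0.4,-0.5,-36.7,0.01]]
```

```bash
python3 -m crank '[[0,0,-20,0],[0,0,-45,0],[0,0,-45,0],[0,0,-45,0],[0,0,0,0]]'; python3 plan.py 0.387 -0.03 0.18 60
```

```text
t: 12.55
tool_pos: [0.583, -0.1546, 0.1817]
tcp_rot: [0.566, 0.824, -0.003, -0.009]
contact_force: [0.3, -0.2, -0.9]
grip_width: 0.0098
t 12.55 tcp [ 0.583  -0.1546  0.1817] yaw 111.0 tilt [-0.019  0.005 -1.   ] F [ 0.3 -0.2 -0.9] grip 0.0098 J [-18.  26.  79.  -0.  77. -39.]
[[26.7,-19.7,0.9,7.29],[23.9,-23.0,0.9,7.29],[20.8,-25.8,0.9,7.29],[17.4,-28.3,0.9,7.29],[13.7,-30.2,0.9,7.29],[9.7,-31.7,0.8,7.29],[5.6,-32.7,0.8,7.29]]
```

```bash
python3 -m crank '[[13,-10,0,4],[27,-21,1,7],[23,-24,1,8],[20,-26,1,8],[16,-29,1,8],[12,-31,1,8],[8,-32,1,7],[4,-17,0,2],[0,0,0,0],[0,0,0,0],[0,0,0,0]]'; python3 plan.py 0.387 -0.03 0.18 60;  python3 - <<'E'
from h import *
import pickle
c=read_camera("wrist");pickle.dump((c,read_state()),open("w5.pkl","wb"))
cv2.imwrite("pics/w5.png",c["frame"][...,::-1]);
E
```

```text
t: 13.65
tool_pos: [0.3846, -0.013, 0.1725]
tcp_rot: [0.879, 0.477, -0.01, -0.009]
contact_force: [-0.5, -0.5, -1.9]
grip_width: 0.0095
t 13.65 tcp [ 0.3846 -0.013   0.1725] yaw 57.0 tilt [-0.025  0.006 -1.   ] F [-0.5 -0.5 -1.9] grip 0.0095 J [ -8.  -2. 113.   0.  70.  25.]
[[-13.0,11.2,-7.7,-3.04]]
```

View pics/w5.png

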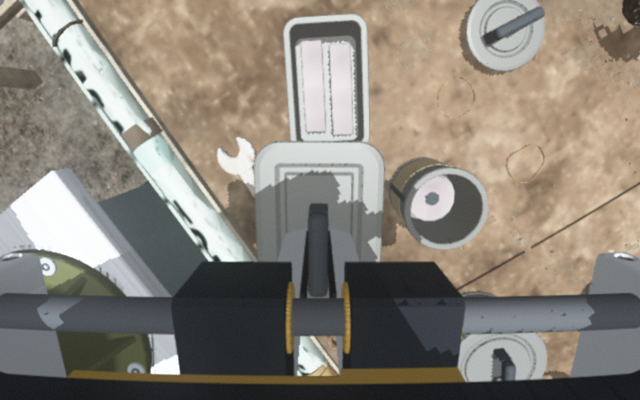

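```bash
python3 - <<'E'
from h import *
import pickle
c,s=pickle.load(open("w5.pkl","rb"));f=c["frame"]
crop(f,275,5,105,145,5,"pics/w5a.png",proj(c,np.r_[rect(.4374,.0595,.056,.104,.064,60)]))
crop(f,245,130,150,130,5,"pics/w5b.png")
E
```

```text
(no output)
```

View pics/w5a.png

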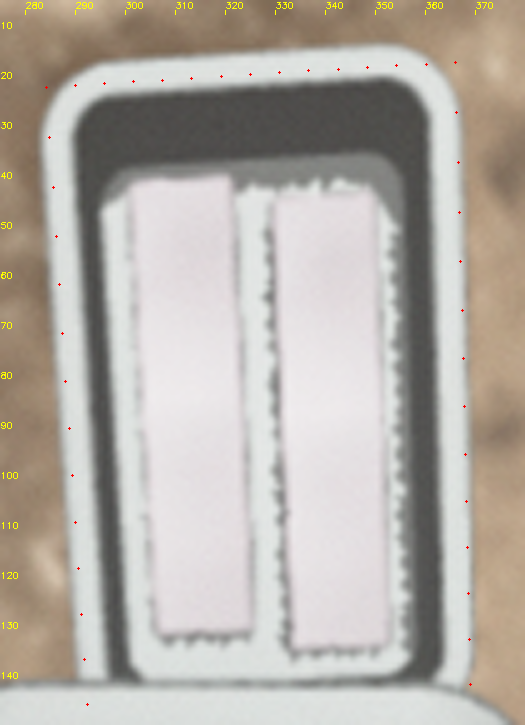

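View pics/w5b.png

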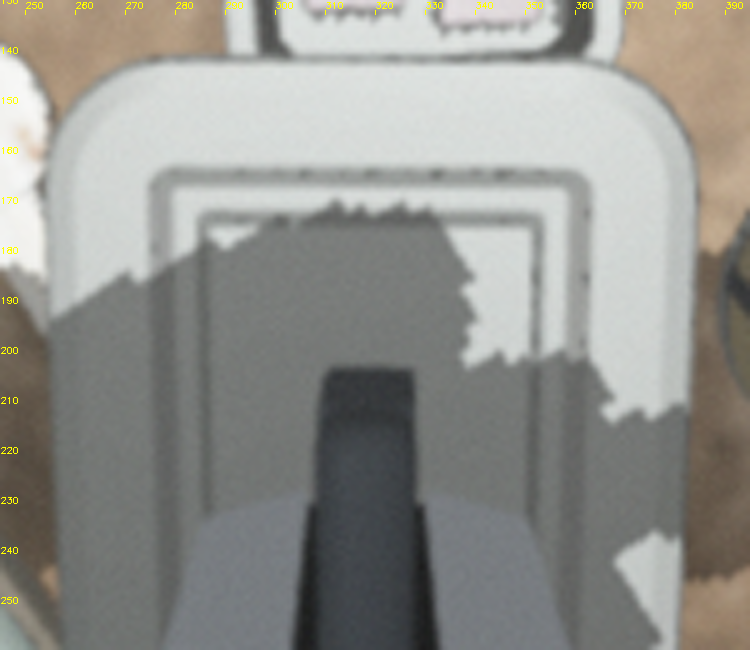

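```bash
python3 - <<'E'
from h import *
import pickle
c,s=pickle.load(open("w5.pkl","rb"));f=c["frame"]
t,e=fitr(c,[((309,16.4),'+x'),((345,14),'+x'),((284,39),'+y'),((289.4,117),'+y'),((366.6,35),'-y'),((369,117),'-y')],.056,.104,.064,[.4374,.0595,60]);print("tin",t,e.round(4))
z=s["tool_pos"][2]-.007
l,e=fitr(c,[((285,142),'+x'),((357,142),'+x'),((255,170),'+y'),((257.4,250),'+y'),((384,170),'-y'),((381,250),'-y')],z,.110,.07,[.385,-.013,57]);print("lid",l,e.round(4))
P=cloud(c);print("flange z",np.nanmedian(P[150:155,300:340,2]),z, "rim z",np.nanmedian(P[16:19,315:340,2]))
r=R.from_quat(s["tcp_rot"]).as_matrix()
print("tcp",s["tool_pos"],"lid rel in tool",r.T@(np.r_[l[:2],z]-s["tool_pos"])*1000)
print("side offset expected",s["tool_pos"][:2]+r[:2,2]*.007)
E
```

```text
tin [ 0.43887188  0.06210588 60.24531377] [-0.      0.      0.0005  0.0007  0.0006  0.0006]
lid [ 3.84042082e-01 -1.42297453e-02  5.68895085e+01] [-0.0001  0.0001 -0.0006 -0.     -0.0005 -0.0001]
flange z 0.16365422830126924 0.1654294077518593 rim z 0.054748084681709885
tcp [ 0.38458073 -0.0130516   0.17242941] lid rel in tool [-1.22113672  0.36605751  7.00378402]
side offset expected [ 0.38440155 -0.01300665]
```

```bash
python3 -m crank '[[-20,5,0,-3],[0,0,0,0],[0,0,0,0]]'; python3 - <<'E'
from h import *
import pickle
c=read_camera("wrist");pickle.dump((c,read_state()),open("w6.pkl","wb"));f=c["frame"]
crop(f,255,0,125,150,5,"pics/w6a.png",proj(c,np.r_[rect(.4389,.0621,.056,.104,.064,60.2)]))
E
python3 plan.py .439 .061 .18 60.2
```

```text
t: 14.0
tool_pos: [0.3789, -0.034, 0.1719]
tcp_rot: [0.866, 0.5, -0.01, -0.01]
contact_force: [0.2, -0.4, -1.7]
grip_width: 0.0096
t 14.05 tcp [ 0.3789 -0.0339  0.1719] yaw 60.0 tilt [-0.027  0.007 -1.   ] F [-0.8 -0.8 -1.7] grip 0.0097 J [-11.  -2. 114.   0.  70.  19.]
[[37.4,1.5,-3.0,-0.06],[37.4,1.5,-3.0,-0.06],[37.4,1.5,-3.0,-0.06]]
```

View pics/w6a.png

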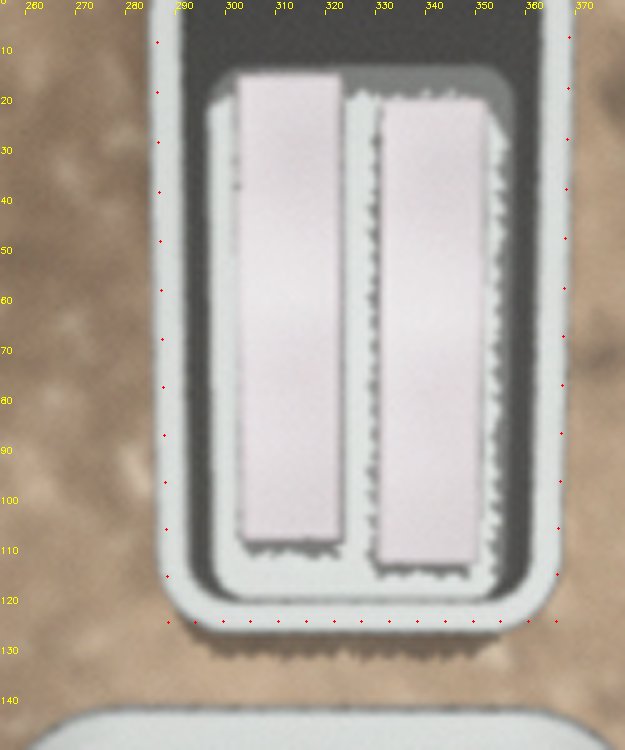

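```bash
python3 plan.py .4388 .062 .15 60.2; python3 -m crank '[[20,1,0,0],[40,2,3,0],[40,2,10,0],[10,0,6,0],[0,0,0,0],[0,0,0,0]]';  python3 plan.py .4388 .062 .09 60.2
```

```text
t 14.05 tcp [ 0.3789 -0.0339  0.1719] yaw 60.0 tilt [-0.027  0.007 -1.   ] F [-0.8 -0.8 -1.7] grip 0.0097 J [-11.  -2. 114.   0.  70.  19.]
[[37.7,1.5,7.0,-0.06],[37.7,1.5,7.0,-0.06],[37.7,1.6,7.0,-0.06]]
t: 14.65
tool_pos: [0.4408, 0.0631, 0.1508]
tcp_rot: [0.867, 0.498, -0.01, -0.009]
contact_force: [-0.0, -1.2, -1.8]
grip_width: 0.0093
t 14.65 tcp [0.4408 0.0631 0.1508] yaw 59.8 tilt [-0.027  0.006 -1.   ] F [-0.  -1.2 -1.8] grip 0.0093 J [  3.   8. 106.   0.  67.  33.]
[[-0.7,0.2,30.4,-0.2],[-0.7,0.2,30.4,-0.2]]
```

```bash
python3 -m crank '[[-1,0,25,-0.2],[0,0,25,-0.2],[0,0,8,0],[0,0,0,0]]';  python3 plan.py .4388 .062 .075 60.2
```

```text
t: 15.05
tool_pos: [0.4386, 0.0596, 0.0937]
tcp_rot: [0.866, 0.5, -0.008, -0.009]
contact_force: [-0.2, -0.2, -1.9]
grip_width: 0.01
t 15.05 tcp [0.4386 0.0596 0.0937] yaw 60.0 tilt [-0.023  0.006 -1.   ] F [-0.2 -0.2 -1.9] grip 0.01 J [  3.  12. 110.   0.  59.  32.]
[[2.3,-0.6,18.7,-0.21]]
```

```bash
python3 -m crank '[[2,-1,6,0],[0,0,6,0],[0,0,0,0]]';  python3 plan.py .4388 .062 .068 60.2
```

```text
t: 15.35
tool_pos: [0.4395, 0.0614, 0.0832]
tcp_rot: [0.866, 0.499, -0.007, -0.008]
contact_force: [-0.3, 1.1, -1.3]
grip_width: 0.0096
t 15.35 tcp [0.4395 0.0614 0.0832] yaw 59.9 tilt [-0.02   0.006 -1.   ] F [-0.3  1.1 -1.3] grip 0.0096 J [  3.  13. 110.   1.  58.  33.]
[[0.2,-0.6,15.3,-0.29]]
```

```bash
python3 -m crank '[[0,-1,5,0],[0,0,4,-0.3],[0,0,0,0]]';  python3 -m crank '[[0,0,3,0],[0,0,2,0],[0,0,0,0]]'; python3 plan.py .4388 .062 .066 60.2
```

```text
t: 15.65
tool_pos: [0.4388, 0.0621, 0.0742]
tcp_rot: [0.865, 0.502, -0.006, -0.007]
contact_force: [-0.2, -0.2, -1.2]
grip_width: 0.01
t: 15.95
tool_pos: [0.4387, 0.0622, 0.0689]
tcp_rot: [0.865, 0.502, -0.006, -0.007]
contact_force: [0.6, -0.3, -1.9]
grip_width: 0.0097
t 15.95 tcp [0.4387 0.0622 0.0689] yaw 60.3 tilt [-0.019  0.007 -1.   ] F [ 0.6 -0.3 -1.9] grip 0.0097 J [  3.  14. 111.   1.  56.  33.]
[[-0.1,0.2,2.9,0.05]]
```

```bash
python3 -m crank '[[0,0,2,0],[0,0,0,0]]';  python3 -m crank '[[0,0,1,0],[0,0,1,0]]'; python3 -m crank '[[0,0,1,0],[0,0,0,0]]'; python3 plan.py .4388 .062 .066 60.2
```

```text
t: 16.15
tool_pos: [0.4389, 0.0622, 0.0668]
tcp_rot: [0.865, 0.502, -0.006, -0.007]
contact_force: [-0.8, -0.3, -2.5]
grip_width: 0.0098
t: 16.35
tool_pos: [0.439, 0.0621, 0.0656]
tcp_rot: [0.865, 0.502, -0.006, -0.007]
contact_force: [-11.3, -2.7, 24.7]
grip_width: 0.0097
t: 16.55
tool_pos: [0.4391, 0.0622, 0.066]
tcp_rot: [0.865, 0.502, -0.006, -0.007]
contact_force: [0.8, 0.9, -1.4]
grip_width: 0.0094
t 16.55 tcp [0.4391 0.0622 0.066 ] yaw 60.2 tilt [-0.017  0.007 -1.   ] F [ 0.8  0.9 -1.4] grip 0.0094 J [  3.  15. 111.   1.  55.  33.]
[[-0.3,-0.2,0.0,0.05]]
```

```bash
python3 -m crank '[[0,0,0,0],[0,0,0,0],[0,0,0,0],[0,0,0,0]]' 0.6; python3 -m crank '[[0,0,-20,0],[0,0,-45,0],[0,0,-45,0],[0,0,-20,0],[0,0,0,0]]'; python3 - <<'E'
from h import *
import pickle
c=read_camera("wrist");pickle.dump((c,read_state()),open("w7.pkl","wb"))
cv2.imwrite("pics/w7.png",c["frame"][...,::-1]);
P=cloud(c);d=P[...,:2]-[.4384,.0615];m=(abs(P[...,2]-.059)<.012)&(np.hypot(d[...,0],d[...,1])<.055)&(np.hypot(d[...,0],d[...,1])>.026)
Q=P[m];A=np.c_[Q[:,:2]-[.4384,.0615],np.ones(len(Q))];print(np.linalg.lstsq(A,Q[:,2],rcond=None)[0],len(Q))
E
python3 plan.py .6 .021 .2 175
```

```text
t: 16.95
tool_pos: [0.4394, 0.0621, 0.0662]
tcp_rot: [0.865, 0.502, -0.006, -0.007]
contact_force: [-1.0, -0.6, -0.1]
grip_width: 0.0362
t: 17.45
tool_pos: [0.4408, 0.0611, 0.2]
tcp_rot: [0.865, 0.502, -0.007, -0.008]
contact_force: [0.3, -0.6, -0.4]
grip_width: 0.0378
[-0.00095913  0.00027726  0.05739504] 5648
t 17.5 tcp [0.4404 0.0611 0.1986] yaw 60.2 tilt [-0.021  0.006 -1.   ] F [ 0.1 -1.  -0.2] grip 0.0375 J [  3.   5. 103.   0.  74.  33.]
[[3.2,11.3,-0.4,-8.2],[1.5,11.6,-0.4,-8.2],[-0.2,11.7,-0.3,-8.2],[-1.8,11.6,-0.3,-8.2],[-3.5,11.2,-0.3,-8.2],[-5.0,10.6,-0.3,-8.2],[-6.5,9.8,-0.3,-8.2],[-7.8,8.8,-0.2,-8.2],[-9.0,7.6,-0.2,-8.2],[-10.0,6.2,-0.2,-8.2],[-10.8,4.7,-0.1,-8.2],[-11.3,3.1,-0.1,-8.2],[-11.7,1.5,-0.1,-8.2],[-11.8,-0.2,-0.0,-8.2]]
```

View pics/w7.png

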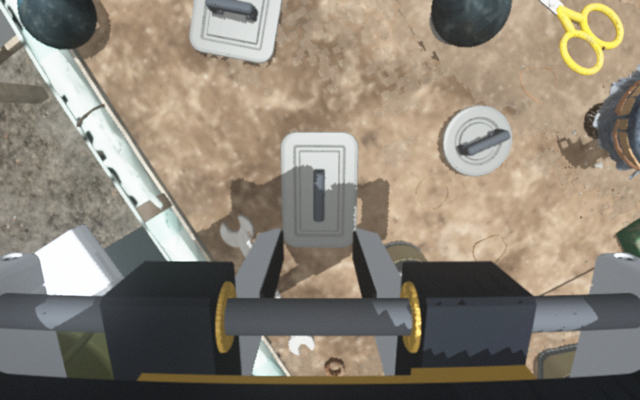

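```bash
python3 - <<'E'
from h import *
import pickle
c,s=pickle.load(open("w7.pkl","rb"));f=c["frame"]
crop(f,435,95,85,90,6,"pics/w7a.png",proj(c,np.r_[circ(.603,.0205,.016,.036),rect(.603,.0205,.042,.044,.01,175)]))
print(fitc(c,[(477,106.5),(443,142),(512,139),(479,175.5)],.016,.036))
E
python3 plan.py .602 .021 .2 -5
```

```text
(array([0.60180977, 0.01941975]), array([-5.36697214e-04,  5.02231583e-05,  6.49254983e-05, -5.33591559e-04]))
t 17.5 tcp [0.4404 0.0611 0.1986] yaw 60.2 tilt [-0.021  0.006 -1.   ] F [ 0.1 -1.  -0.2] grip 0.0375 J [  3.   5. 103.   0.  74.  33.]
[[5.7,20.0,-0.6,8.16],[8.5,19.0,-0.6,8.16],[11.1,17.6,-0.6,8.16],[13.5,15.9,-0.6,8.16],[15.6,13.8,-0.5,8.16],[17.4,11.5,-0.5,8.16],[18.8,8.9,-0.5,8.16],[19.9,6.1,-0.4,8.16]]
```

View pics/w7a.png

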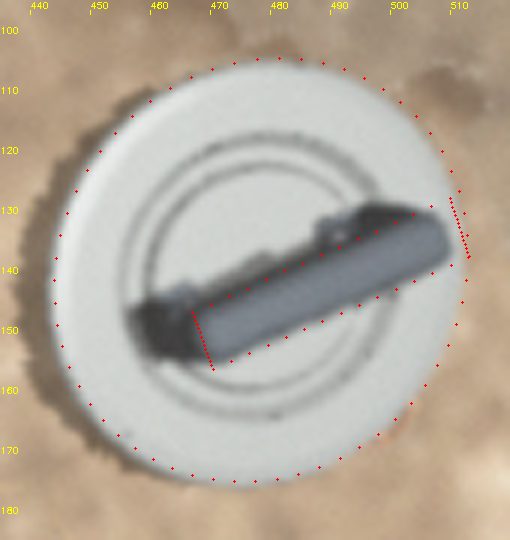

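```bash
python3 -m crank '[[3,10,0,5],[6,20,-1,8],[9,19,-1,8],[12,17,-1,8],[14,15,0,8],[16,13,0,8],[18,10,0,8],[19,8,0,8],[10,3,0,4],[0,0,0,0],[0,0,0,0]]'; python3 plan.py .602 .02 .2 -5; python3 - <<'E'
from h import *
import pickle
c=read_camera("wrist");pickle.dump((c,read_state()),open("w8.pkl","wb"))
cv2.imwrite("pics/w8.png",c["frame"][...,::-1]);
E
```

```text
t: 18.6
tool_pos: [0.5992, 0.0112, 0.1755]
tcp_rot: [0.998, -0.063, -0.024, -0.002]
contact_force: [-0.3, -0.9, 0.3]
grip_width: 0.0376
t 18.6 tcp [0.5992 0.0112 0.1755] yaw -7.3 tilt [-0.047  0.007 -0.999] F [-0.3 -0.9  0.3] grip 0.0376 J [-3. 26. 78.  0. 78. 95.]
[[0.5,-9.1,-24.5,-2.28]]
```

View pics/w8.png

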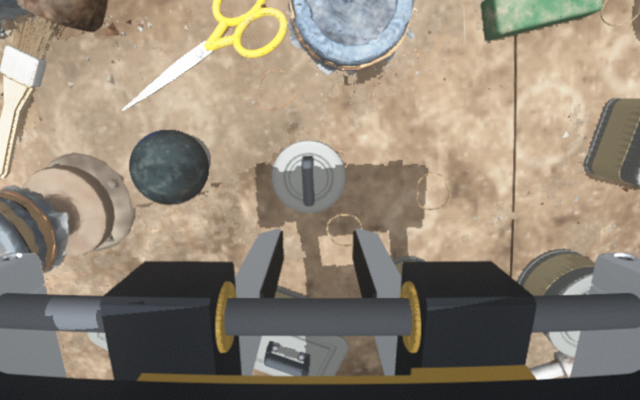

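```bash
python3 - <<'E'
from h import *
import pickle
c,s=pickle.load(open("w8.pkl","rb"));f=c["frame"]
x,y=.602,.0197
crop(f,262,130,95,90,6,"pics/w8a.png",proj(c,np.r_[circ(x,y,.016,.036),rect(x,y,.042,.044,.01,175)]))
P=cloud(c);print(np.nanmedian(P[150:160,290:300,2]),np.nanmedian(P[165:190,306:309,2]),np.nanmedian(P[180:200,220:250,2]))
E
python3 plan.py .602 .0197 .06 -5
```

```text
0.014621902911220896 0.04110885283107729 -0.00022028094230813755
t 18.65 tcp [0.599  0.0113 0.1756] yaw -7.3 tilt [-0.047  0.006 -0.999] F [-0.  -0.5 -0.6] grip 0.0375 J [-3. 26. 78.  0. 78. 95.]
[[2.5,-2.9,38.4,-0.76],[2.5,-2.9,38.4,-0.76],[2.6,-2.9,38.4,-0.76]]
```

View pics/w8a.png

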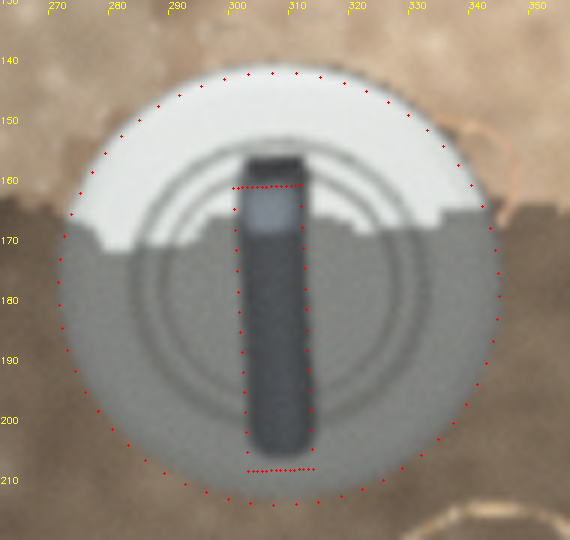

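```bash
python3 -m crank '[[3,-3,25,0.5],[3,-3,38,0],[3,-3,38,-1],[0,0,14,-0.5],[0,0,0,0],[0,0,0,0]]'; python3 plan.py .6033 .0197 .022 -6
```

```text
t: 19.25
tool_pos: [0.6013, 0.0215, 0.0574]
tcp_rot: [0.999, -0.049, -0.023, -0.002]
contact_force: [0.8, 0.2, 0.0]
grip_width: 0.0377
t 19.25 tcp [0.6013 0.0215 0.0574] yaw -5.6 tilt [-0.046  0.006 -0.999] F [0.8 0.2 0. ] grip 0.0377 J [-2. 34. 84.  0. 65. 94.]
[[3.8,1.7,35.2,0.42]]
```

```bash
python3 -m crank '[[2,1,15,0.4],[2,1,14,0],[0,0,5,0],[0,0,0,0]]'; python3 plan.py .6033 .0197 .022 -6
```

```text
t: 19.65
tool_pos: [0.6047, 0.0192, 0.023]
tcp_rot: [0.998, -0.052, -0.021, -0.002]
contact_force: [-0.8, -0.4, 0.3]
grip_width: 0.0377
t 19.65 tcp [0.6047 0.0192 0.023 ] yaw -6.0 tilt [-0.042  0.006 -0.999] F [-0.8 -0.4  0.3] grip 0.0377 J [-2. 37. 85.  0. 61. 94.]
[[-1.4,-0.4,1.1,0.03]]
```

```bash
python3 -m crank '[[-1,0,1,0],[0,0,0,0],[0,0,0,0],[0,0,0,0],[0,0,0,0],[0,0,0,0]]' 1 30; python3 -m crank '[[0,0,-15,0],[0,0,-35,0],[0,0,-40,0],[0,0,-40,0],[0,0,-20,0],[0,0,0,0]]'; python3 plan.py .466 -.074 .165 -6
```

```text
t: 20.25
tool_pos: [0.6041, 0.0193, 0.0231]
tcp_rot: [0.998, -0.052, -0.02, -0.002]
contact_force: [0.9, -0.8, -1.8]
grip_width: 0.0102
t: 20.85
tool_pos: [0.6097, 0.0183, 0.1832]
tcp_rot: [0.998, -0.052, -0.02, -0.002]
contact_force: [-0.2, 0.0, -2.2]
grip_width: 0.0095
t 20.85 tcp [0.6097 0.0183 0.1832] yaw -6.0 tilt [-0.04   0.006 -0.999] F [-0.2  0.  -2.2] grip 0.0095 J [-2. 27. 76.  0. 79. 94.]
[[-33.1,26.7,5.8,0.01],[-33.1,26.7,5.8,0.01],[-33.1,26.7,5.8,0.01],[-33.1,26.7,5.8,0.01]]
```

```bash
python3 plan.py .365 -.07 .185 -6; python3 -m crank '[[-20,8,1,0],[-36,16,2,0],[-38,17,2,0],[-38,17,2,0],[-38,16,2,0],[-36,16,2,0],[-20,8,0,0],[0,0,0,0],[0,0,0,0],[0,0,0,0]]';python3 plan.py .466 -.074 .165 -6; python3 - <<'E'
from h import *
import pickle
c=read_camera("wrist");pickle.dump((c,read_state()),open("w9.pkl","wb"))
cv2.imwrite("pics/w9.png",c["frame"][...,::-1]);
E
```

```text
t 20.85 tcp [0.6097 0.0183 0.1832] yaw -6.0 tilt [-0.04   0.006 -0.999] F [-0.2  0.  -2.2] grip 0.0095 J [-2. 27. 76.  0. 79. 94.]
[[-39.0,18.9,1.2,0.01],[-39.0,18.9,1.2,0.01],[-39.0,18.9,1.2,0.01],[-39.0,18.9,1.2,0.01],[-39.0,18.9,1.2,0.01],[-39.0,18.9,1.2,0.01]]
t: 21.85
tool_pos: [0.3619, -0.0566, 0.1744]
tcp_rot: [0.998, -0.052, -0.023, -0.002]
contact_force: [0.5, 0.5, -1.5]
grip_width: 0.0097
t 21.85 tcp [ 0.3619 -0.0566  0.1744] yaw -5.9 tilt [-0.046  0.007 -0.999] F [ 0.5  0.5 -1.5] grip 0.0097 J [-14.  -3. 115.  -0.  71.  82.]
[[35.2,2.2,1.5,0.02],[35.2,2.2,1.5,0.02],[35.2,2.1,1.5,0.02]]
```

View pics/w9.png

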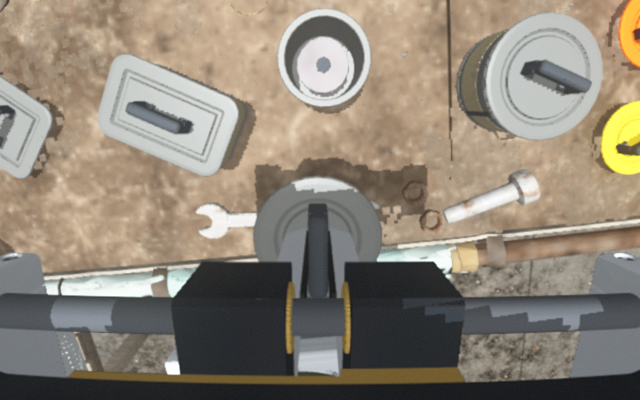

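```bash
python3 - <<'E'
from h import *
import pickle
c,s=pickle.load(open("w9.pkl","rb"));f=c["frame"]
crop(f,270,0,110,115,5,"pics/w9a.png",proj(c,circ(.466,-.074,.08,.033)))
crop(f,245,170,150,95,5,"pics/w9b.png",proj(c,circ(.3609,-.0575,.1674,.036)))
E
```

```text
(no output)
```

View pics/w9a.png

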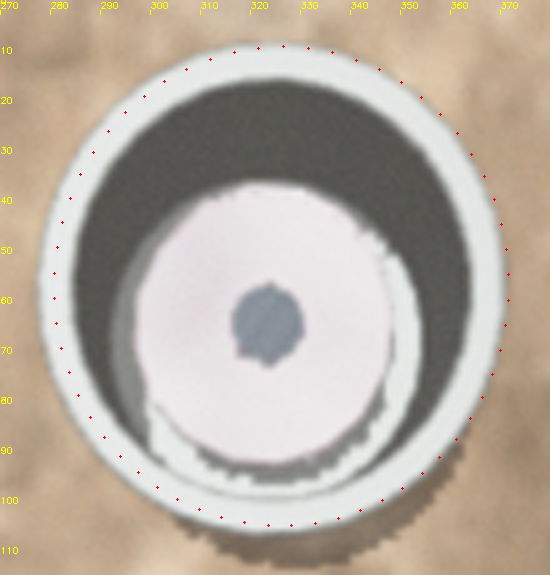

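View pics/w9b.png

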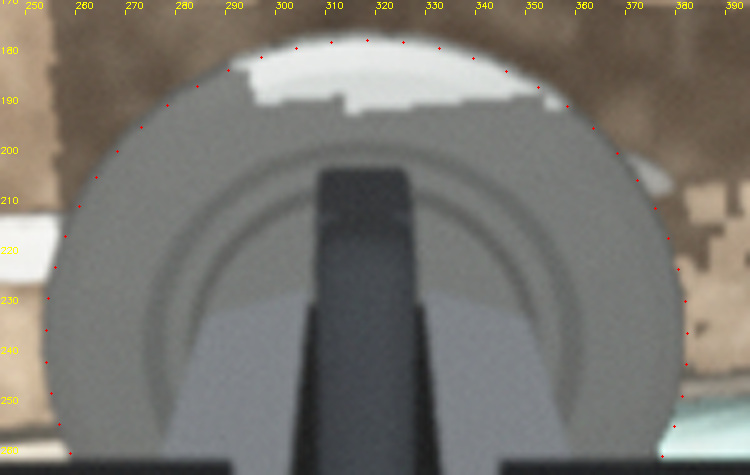

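```bash
python3 plan.py .4665 -.0721 .165 -6; python3 -m crank '[[15,1,1,0],[30,1,2,0],[30,1,2,0],[25,1,2,0],[5,0,0,0],[0,0,0,0],[0,0,0,0]]';python3 plan.py .4665 -.0721 .12 -6
```

```text
t 21.9 tcp [ 0.362  -0.0566  0.1745] yaw -5.9 tilt [-0.046  0.007 -0.999] F [-0.4 -0.5 -2.1] grip 0.0097 J [-14.  -3. 115.  -0.  71.  82.]
[[35.3,1.5,1.5,0.02],[35.3,1.5,1.5,0.02],[35.3,1.5,1.5,0.02]]
t: 22.6
tool_pos: [0.4713, -0.0697, 0.159]
tcp_rot: [0.998, -0.05, -0.025, -0.003]
contact_force: [-1.0, -0.3, -1.1]
grip_width: 0.0098
t 22.6 tcp [ 0.4713 -0.0697  0.159 ] yaw -5.7 tilt [-0.05   0.008 -0.999] F [-1.  -0.3 -1.1] grip 0.0098 J [-13.  12. 100.  -0.  71.  83.]
[[-2.6,3.0,39.2,0.28]]
```

```bash
python3 -m crank '[[-3,3,20,0.3],[0,0,15,0],[0,0,0,0],[0,0,0,0]]';python3 plan.py .4665 -.0721 .10 -6
```

```text
t: 23.0
tool_pos: [0.4645, -0.0716, 0.1249]
tcp_rot: [0.998, -0.052, -0.024, -0.003]
contact_force: [0.3, 0.7, -2.1]
grip_width: 0.0096
t 23.0 tcp [ 0.4645 -0.0716  0.1249] yaw -6.0 tilt [-0.049  0.008 -0.999] F [ 0.3  0.7 -2.1] grip 0.0096 J [-13.  14. 103.  -0.  66.  83.]
[[3.3,0.4,24.8,-0.0]]
```

```bash
python3 -m crank '[[2,0,10,0],[1,0,8,0],[0,0,0,0]]';python3 plan.py .4665 -.0721 .095 -6
```

```text
t: 23.3
tool_pos: [0.4671, -0.0718, 0.1071]
tcp_rot: [0.998, -0.052, -0.023, -0.002]
contact_force: [0.0, 0.1, -1.1]
grip_width: 0.0101
t 23.3 tcp [ 0.4671 -0.0718  0.1071] yaw -6.0 tilt [-0.046  0.007 -0.999] F [ 0.   0.1 -1.1] grip 0.0101 J [-13.  15. 104.  -0.  64.  83.]
[[-0.1,0.4,12.1,-0.0]]
```

```bash
python3 -m crank '[[0,0,6,0],[0,0,4,0],[0,0,0,0]]';python3 plan.py .4665 -.0721 .091 -6; python3 -m crank '[[0,0,3,0],[0,0,1,0],[0,0,0,0]]';python3 plan.py .4665 -.0721 .091 -6
```

```text
t: 23.6
tool_pos: [0.4668, -0.0717, 0.0963]
tcp_rot: [0.998, -0.052, -0.023, -0.002]
contact_force: [-0.4, -0.5, -1.0]
grip_width: 0.0096
t 23.6 tcp [ 0.4668 -0.0717  0.0963] yaw -6.0 tilt [-0.046  0.007 -0.999] F [-0.4 -0.5 -1. ] grip 0.0096 J [-13.  16. 104.  -0.  62.  83.]
[[0.0,0.4,5.3,0.01]]
t: 23.9
tool_pos: [0.4667, -0.0717, 0.0921]
tcp_rot: [0.998, -0.052, -0.023, -0.002]
contact_force: [-0.0, 0.8, -2.6]
grip_width: 0.0097
t 23.9 tcp [ 0.4667 -0.0717  0.0921] yaw -6.0 tilt [-0.046  0.007 -0.999] F [-0.   0.8 -2.6] grip 0.0097 J [-13.  17. 104.  -0.  62.  83.]
[[-0.1,0.4,1.1,0.0]]
```

```bash
python3 -m crank '[[0,0,2,0],[0,0,0,0]]'; python3 -m crank '[[0,0,1,0],[0,0,0,0]]'; python3 -m crank '[[0,0,1,0]]'; python3 plan.py .4665 -.0721 .091 -6
```

```text
t: 24.1
tool_pos: [0.4667, -0.0717, 0.0901]
tcp_rot: [0.998, -0.052, -0.023, -0.002]
contact_force: [0.1, -0.0, -1.2]
grip_width: 0.0098
t: 24.3
tool_pos: [0.4671, -0.0717, 0.0897]
tcp_rot: [0.998, -0.052, -0.022, -0.002]
contact_force: [-0.5, 0.2, -0.1]
grip_width: 0.0096
t: 24.4
tool_pos: [0.4674, -0.0717, 0.0895]
tcp_rot: [0.998, -0.052, -0.022, -0.002]
contact_force: [-5.6, 1.3, 17.0]
grip_width: 0.0096
t 24.4 tcp [ 0.4674 -0.0717  0.0895] yaw -6.0 tilt [-0.043  0.007 -0.999] F [-5.6  1.3 17. ] grip 0.0096 J [-13.  17. 105.  -0.  61.  83.]
[[-0.9,0.5,-1.5,0.01]]
```

```bash
python3 -m crank '[[0,0,0,0],[0,0,0,0],[0,0,0,0],[0,0,0,0]]' 0.6; python3 -m crank '[[0,0,-15,0],[0,0,-30,0],[0,0,-40,0],[0,0,-15,0],[0,0,0,0],[0,0,0,0]]'; python3 - <<'E'
from h import *
import pickle
c=read_camera("wrist");pickle.dump((c,read_state()),open("w10.pkl","wb"))
cv2.imwrite("pics/w10.png",c["frame"][...,::-1]);
P=cloud(c);d=P[...,:2]-[.466,-.073];r=np.hypot(d[...,0],d[...,1]);m=(abs(P[...,2]-.083)<.012)&(r<.038)&(r>.027)
Q=P[m];A=np.c_[Q[:,:2]-[.466,-.073],np.ones(len(Q))];print(np.linalg.lstsq(A,Q[:,2],rcond=None)[0],len(Q))
E
python3 plan.py .43 .244 .2 140
```

```text
t: 24.8
tool_pos: [0.4676, -0.0718, 0.0896]
tcp_rot: [0.998, -0.052, -0.021, -0.002]
contact_force: [-0.5, -0.6, 0.1]
grip_width: 0.0364
t: 25.4
tool_pos: [0.471, -0.0724, 0.1913]
tcp_rot: [0.998, -0.052, -0.023, -0.002]
contact_force: [0.2, -1.0, 0.2]
grip_width: 0.0373
[-0.00161101  0.00189168  0.08169054] 2481
t 25.45 tcp [ 0.471  -0.0724  0.1911] yaw -6.0 tilt [-0.046  0.007 -0.999] F [1.2 0.6 0.2] grip 0.0374 J [-13.  10.  98.  -0.  75.  83.]
[[-4.1,-17.2,-0.3,-8.11],[-1.6,-17.6,-0.4,-8.11],[0.9,-17.7,-0.5,-8.11],[3.3,-17.4,-0.6,-8.11],[5.8,-16.8,-0.7,-8.11],[8.1,-15.8,-0.8,-8.11],[10.2,-14.5,-0.9,-8.11],[12.1,-12.9,-1.0,-8.11],[13.8,-11.0,-1.1,-8.11],[15.2,-9.0,-1.2,-8.11],[16.4,-6.7,-1.2,-8.11],[17.1,-4.3,-1.3,-8.11],[17.6,-1.9,-1.3,-8.11],[17.7,0.6,-1.3,-8.11],[17.4,3.1,-1.3,-8.11],[16.8,5.6,-1.3,-8.11],[15.8,7.9,-1.3,-8.11],[14.6,10.0,-1.2,-8.11]]
```

View pics/w10.png

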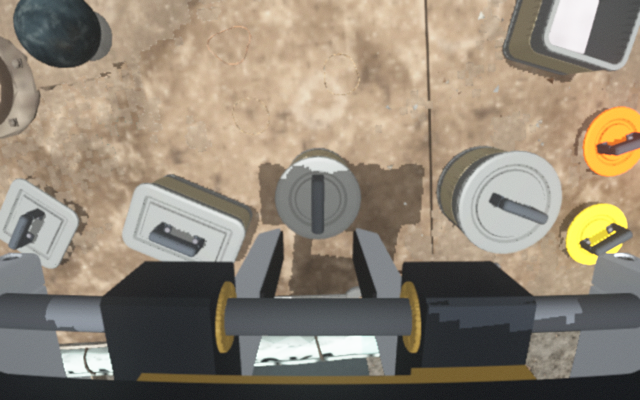

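```bash
python3 -m crank '[[-4,-17,-1,-8],[-2,-18,-1,-8],[1,-18,-1,-8],[3,-17,-1,-8],[6,-17,-1,-8],[8,-16,-1,-8],[10,-14,-1,-8],[12,-13,-1,-8],[14,-11,-1,-8]]'; python3 plan.py .44 .244 .2 140
```

```text
t: 26.35
tool_pos: [0.4436, 0.0897, 0.1905]
tcp_rot: [0.826, 0.563, -0.025, -0.022]
contact_force: [-0.1, 0.3, 0.1]
grip_width: 0.0376
t 26.35 tcp [0.4436 0.0897 0.1905] yaw 68.6 tilt [-0.065  0.008 -0.998] F [-0.1  0.3  0.1] grip 0.0376 J [  6.   8. 101.   1.  75.  27.]
[[15.8,-6.7,-0.9,-7.94],[16.6,-4.5,-1.0,-7.94],[17.0,-2.1,-1.2,-7.94],[17.1,0.2,-1.4,-7.94],[16.9,2.6,-1.5,-7.94],[16.4,4.9,-1.6,-7.94],[15.5,7.1,-1.8,-7.94],[14.4,9.2,-1.9,-7.94],[13.0,11.1,-2.0,-7.94]]
```

```bash
python3 -m crank '[[15,-7,-1,-7.9],[16,-5,-1,-7.9],[16,-2,-1,-7.9],[17,0,-1,-7.9],[17,2,-1,-7.9],[16,5,-1,-7.9],[16,7,-1,-7.9],[15,9,-1,-7.9],[11,10,-1,-6],[0,0,0,0],[0,0,0,0]]'; python3 plan.py .44 .244 .2 140; python3 -m crank '[[0,0,0,0],[0,0,0,0],[0,0,0,0],[0,0,0,0],[0,0,0,0],[0,0,0,0],[0,0,0,0],[0,0,0,0],[0,0,0,0],[0,0,0,0]]'; python3 plan.py .44 .244 .2 140
```

```text
t: 27.45
tool_pos: [0.4287, 0.2453, 0.1863]
tcp_rot: [0.335, 0.941, -0.014, -0.041]
contact_force: [0.1, 0.2, 0.4]
grip_width: 0.0373
t 27.45 tcp [0.4287 0.2453 0.1863] yaw 140.7 tilt [-0.087  0.001 -0.996] F [0.1 0.2 0.4] grip 0.0373 J [ 24.  14.  94.   2.  77. -27.]
[[-8.7,5.4,-14.6,0.71]]
t: 28.45
tool_pos: [0.4288, 0.243, 0.1856]
tcp_rot: [0.34, 0.94, -0.015, -0.041]
contact_force: [-0.6, -0.6, -0.1]
grip_width: 0.0373
t 28.45 tcp [0.4288 0.243  0.1856] yaw 140.2 tilt [-0.088  0.    -0.996] F [-0.6 -0.6 -0.1] grip 0.0373 J [ 24.  14.  95.   2.  76. -27.]
[[-6.9,7.1,-15.4,0.16]]
```

```bash
python3 - <<'E'
from h import *
import pickle
c=read_camera("wrist");pickle.dump((c,read_state()),open("w11.pkl","wb"))
cv2.imwrite("pics/w11.png",c["frame"][...,::-1]);
E
python3 plan.py .448 .25 .08 140
```

```text
t 28.5 tcp [0.4288 0.243  0.1855] yaw 140.2 tilt [-0.088  0.    -0.996] F [ 0.8 -0.6  0.2] grip 0.0373 J [ 24.  14.  95.   2.  76. -27.]
[[-5.8,7.9,34.5,0.05],[-5.8,7.9,34.5,0.05],[-5.8,7.9,34.5,0.05]]
```

View pics/w11.png

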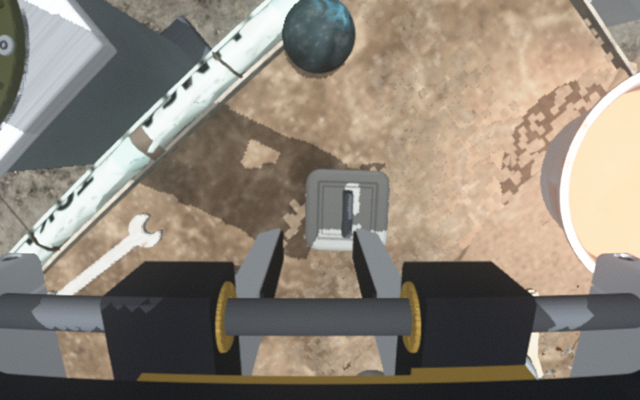

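```bash
python3 - <<'E'
from h import *
import pickle
c,s=pickle.load(open("w11.pkl","rb"));f=c["frame"]
o=[.455,.247,141]
crop(f,295,160,105,100,6,"pics/w11a.png",proj(c,np.r_[rect(*o[:2],.016,.084,.084,o[2]),rect(*o[:2],.042,.044,.010,o[2])]))
E
```

```text
(no output)
```

View pics/w11a.png

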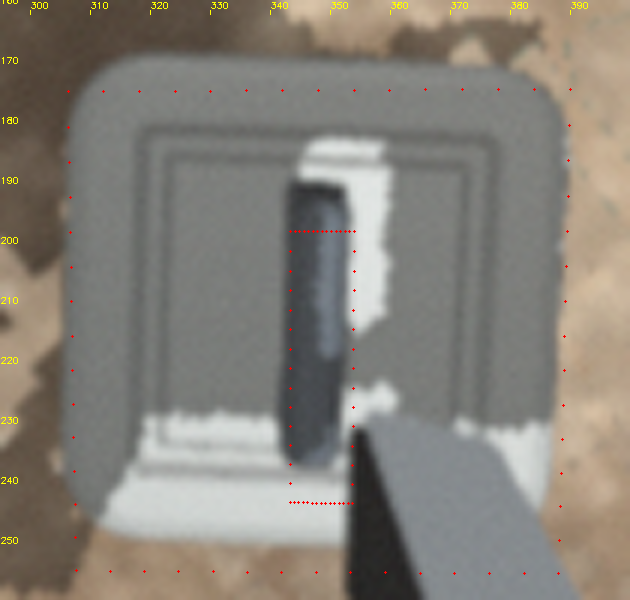

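```bash
python3 plan.py .4508 .2497 .065 139.5; python3 -m crank '[[-6,8,25,0.5],[-7,10,35,0],[-7,10,35,0],[-4,5,15,0],[0,0,0,0],[0,0,0,0]]'; python3 plan.py .4508 .2497 .05 139.5
```

```text
t 28.5 tcp [0.4288 0.243  0.1855] yaw 140.2 tilt [-0.088  0.    -0.996] F [ 0.8 -0.6  0.2] grip 0.0373 J [ 24.  14.  95.   2.  76. -27.]
[[-6.9,8.7,39.4,0.22],[-6.9,8.7,39.4,0.22],[-6.8,8.7,39.4,0.22]]
t: 29.1
tool_pos: [0.4604, 0.2536, 0.0702]
tcp_rot: [0.344, 0.938, -0.014, -0.04]
contact_force: [-0.6, -0.3, 0.6]
grip_width: 0.0374
t 29.1 tcp [0.4604 0.2536 0.0702] yaw 139.7 tilt [-0.085  0.001 -0.996] F [-0.6 -0.3  0.6] grip 0.0374 J [ 24.  25.  96.   2.  64. -27.]
[[3.5,-8.1,20.9,0.16]]
```

```bash
python3 -m crank '[[4,-8,5,0],[0,0,0,0],[0,0,0,0],[0,0,0,0],[0,0,0,0],[0,0,0,0],[0,0,0,0],[0,0,0,0],[0,0,0,0],[0,0,0,0],[0,0,0,0],[0,0,0,0]]'; python3 plan.py .4508 .2497 .05 139.5
```

```text
t: 30.3
tool_pos: [0.452, 0.2504, 0.0696]
tcp_rot: [0.344, 0.938, -0.012, -0.038]
contact_force: [-0.5, -0.5, -0.7]
grip_width: 0.0377
t 30.3 tcp [0.452  0.2504 0.0696] yaw 139.7 tilt [-0.079  0.004 -0.997] F [-0.5 -0.5 -0.7] grip 0.0377 J [ 24.  24.  97.   2.  63. -27.]
[[-0.8,-0.4,19.7,0.19]]
```

```bash
python3 -m crank '[[-1,0,20,0.2],[0,0,18,0],[0,0,0,0],[0,0,0,0],[0,0,0,0],[0,0,0,0],[0,0,0,0],[0,0,0,0],[0,0,0,0],[0,0,0,0],[0,0,0,0],[0,0,0,0]]'; python3 plan.py .4508 .2497 .025 139.5
```

```text
t: 31.5
tool_pos: [0.4516, 0.2507, 0.0344]
tcp_rot: [0.345, 0.938, -0.01, -0.036]
contact_force: [-0.6, 0.0, -0.6]
grip_width: 0.0376
t 31.5 tcp [0.4516 0.2507 0.0344] yaw 139.5 tilt [-0.075  0.006 -0.997] F [-0.6  0.  -0.6] grip 0.0376 J [ 24.  27.  99.   2.  58. -27.]
[[-0.6,-0.8,9.4,0.0]]
```

```bash
python3 -m crank '[[0,0,-40,0],[0,0,-10,0],[0,0,-10,0],[0,0,-10,0],[0,0,35,0],[0,0,35,0],[0,0,0,0]]'; python3 plan.py .4508 .2497 .025 139.5;  python3 -m crank '[[0,0,-10,0],[0,0,-10,0],[0,0,-10,0],[0,0,-10,0],[0,0,-10,0],[0,0,-10,0],[0,0,30,0],[0,0,30,0],[0,0,0,0]]'; python3 plan.py .4508 .2497 .025 139.5
```

```text
t: 32.2
tool_pos: [0.4516, 0.2506, 0.0354]
tcp_rot: [0.345, 0.938, -0.01, -0.036]
contact_force: [0.2, -0.2, 0.4]
grip_width: 0.0378
t 32.2 tcp [0.4516 0.2506 0.0354] yaw 139.5 tilt [-0.075  0.006 -0.997] F [ 0.2 -0.2  0.4] grip 0.0378 J [ 24.  27.  99.   2.  58. -27.]
[[-0.6,-0.7,10.4,0.0]]
t: 33.1
tool_pos: [0.4562, 0.2523, 0.0494]
tcp_rot: [0.345, 0.938, -0.006, -0.032]
contact_force: [-0.3, 0.1, -0.0]
grip_width: 0.0374
t 33.1 tcp [0.4562 0.2523 0.0494] yaw 139.5 tilt [-0.063  0.011 -0.998] F [-0.3  0.1 -0. ] grip 0.0374 J [ 24.  26.  98.   2.  59. -27.]
[[1.1,-4.7,24.7,0.03]]
```

```bash
python3 -m crank '[[1,-5,-10,0],[0,0,-10,0],[0,0,-10,0],[0,0,-10,0],[0,0,-10,0],[0,0,-10,0],[0,0,-10,0],[0,0,-10,0],[0,0,40,0],[0,0,35,0],[0,0,0,0],[0,0,0,0]]'; python3 plan.py .4508 .2497 .025 139.5
```

```text
t: 34.3
tool_pos: [0.457, 0.2503, 0.071]
tcp_rot: [0.345, 0.938, -0.001, -0.027]
contact_force: [1.1, -0.4, -0.5]
grip_width: 0.0374
t 34.3 tcp [0.457  0.2503 0.071 ] yaw 139.6 tilt [-0.052  0.016 -0.999] F [ 1.1 -0.4 -0.5] grip 0.0374 J [ 24.  24.  98.   2.  61. -27.]
[[1.0,-1.7,23.1,0.03],[1.0,-1.7,23.1,0.03]]
```

```bash
python3 -m crank '[[1,-2,20,0],[0,0,-10,0],[0,0,-10,0],[0,0,-10,0],[0,0,-10,0],[0,0,-10,0],[0,0,-10,0],[0,0,-10,0],[0,0,-10,0],[0,0,40,0],[0,0,35,0],[0,0,0,0]]'; python3 plan.py .4508 .2497 .025 139.5;  python3 -m crank '[[1,-5,-10,0],[0,0,-10,0],[0,0,-10,0],[0,0,-10,0],[0,0,-10,0],[0,0,-10,0],[0,0,-10,0],[0,0,-10,0],[0,0,40,0],[0,0,35,0],[0,0,0,0],[0,0,0,0]]'; python3 plan.py .4508 .2497 .05 139.5
```

```text
t: 35.5
tool_pos: [0.4602, 0.2518, 0.0748]
tcp_rot: [0.345, 0.938, 0.004, -0.021]
contact_force: [-0.0, 0.5, 0.5]
grip_width: 0.0373
t 35.5 tcp [0.4602 0.2518 0.0748] yaw 139.6 tilt [-0.036  0.023 -0.999] F [-0.   0.5  0.5] grip 0.0373 J [ 24.  23.  98.   2.  60. -27.]
[[1.8,-3.7,25.0,0.04],[1.8,-3.7,25.0,0.04]]
t: 36.7
tool_pos: [0.4605, 0.2497, 0.097]
tcp_rot: [0.345, 0.938, 0.009, -0.016]
contact_force: [0.6, -0.0, -0.1]
grip_width: 0.0379
t 36.7 tcp [0.4605 0.2497 0.097 ] yaw 139.6 tilt [-0.024  0.028 -0.999] F [ 0.6 -0.  -0.1] grip 0.0379 J [ 23.  21.  98.   2.  62. -27.]
[[2.8,-3.3,23.6,0.05],[2.8,-3.3,23.6,0.05]]
```

```bash
python3 -m crank '[[3,-4,20,0],[3,-3,20,0],[0,0,0,0],[0,0,0,0]]'; python3 plan.py .4508 .2497 .023 139.5
```

```text
t: 37.1
tool_pos: [0.4536, 0.2507, 0.0636]
tcp_rot: [0.345, 0.938, 0.012, -0.013]
contact_force: [0.2, 0.4, -0.8]
grip_width: 0.0374
t 37.1 tcp [0.4536 0.2507 0.0636] yaw 139.6 tilt [-0.017  0.031 -0.999] F [ 0.2  0.4 -0.8] grip 0.0374 J [ 24.  23. 100.   2.  57. -27.]
[[0.2,-3.1,40.6,0.11]]
```

```bash
python3 -m crank '[[0,-3,15,0],[0,-1,14,0],[0,0,10,0],[0,0,0,0]]'; python3 plan.py .4508 .2497 .023 139.5
```

```text
t: 37.5
tool_pos: [0.4536, 0.25, 0.0283]
tcp_rot: [0.345, 0.938, 0.014, -0.011]
contact_force: [-0.6, 0.2, 1.2]
grip_width: 0.0378
t 37.5 tcp [0.4536 0.25   0.0283] yaw 139.6 tilt [-0.011  0.034 -0.999] F [-0.6  0.2  1.2] grip 0.0378 J [ 24.  26. 102.   3.  52. -27.]
[[1.7,-2.2,5.3,0.12]]
```

```bash
python3 -m crank '[[2,-2,5,0],[0,0,1,0]]';python3 -m crank '[[0,0,0,0],[0,0,0,0],[0,0,0,0],[0,0,0,0],[0,0,0,0]]' 1 30; python3 plan.py .4508 .2497 .17 139.5
```

```text
t: 37.7
tool_pos: [0.451, 0.2502, 0.0227]
tcp_rot: [0.345, 0.938, 0.014, -0.011]
contact_force: [0.2, -0.1, 0.3]
grip_width: 0.0372
t: 38.2
tool_pos: [0.4514, 0.2505, 0.0236]
tcp_rot: [0.345, 0.938, 0.015, -0.01]
contact_force: [0.4, 0.9, -0.7]
grip_width: 0.01
t 38.2 tcp [0.4514 0.2505 0.0236] yaw 139.6 tilt [-0.009  0.035 -0.999] F [ 0.4  0.9 -0.7] grip 0.01 J [ 24.  26. 102.   3.  52. -27.]
[[1.1,0.5,-36.6,0.03],[1.1,0.5,-36.6,0.03],[1.1,0.5,-36.6,0.03],[1.1,0.5,-36.6,0.03]]
```

```bash
python3 -m crank '[[1,1,-15,0],[1,1,-35,0],[1,0,-45,0],[0,0,-45,0],[0,0,-25,0],[0,0,0,0]]'; python3 plan.py .563 -.41 .185 70.7
```

```text
t: 38.8
tool_pos: [0.4509, 0.2476, 0.1935]
tcp_rot: [0.345, 0.938, 0.013, -0.012]
contact_force: [0.4, -0.5, -1.5]
grip_width: 0.0096
t 38.8 tcp [0.4509 0.2476 0.1935] yaw 139.6 tilt [-0.012  0.033 -0.999] F [ 0.4 -0.5 -1.5] grip 0.0096 J [ 24.  13.  94.   2.  73. -27.]
[[-34.1,-28.5,-1.0,4.59],[-36.3,-25.7,-1.0,4.59],[-38.2,-22.7,-1.0,4.59],[-39.9,-19.6,-1.0,4.59],[-41.4,-16.3,-1.0,4.59],[-42.5,-13.0,-1.0,4.59],[-43.4,-9.5,-0.9,4.59],[-44.1,-6.0,-0.9,4.59],[-44.4,-2.5,-0.8,4.59],[-44.5,1.1,-0.8,4.59],[-44.2,4.7,-0.7,4.59],[-43.7,8.2,-0.6,4.59],[-42.9,11.7,-0.6,4.59],[-41.8,15.1,-0.5,4.59],[-40.5,18.4,-0.4,4.59]]
```

```bash
python3 -m crank '[[-17,-14,-1,2],[-34,-28,-1,5],[-37,-26,-1,5],[-39,-23,-1,5],[-40,-19,-1,5],[-42,-16,-1,5],[-43,-12,-1,5],[-44,-9,-1,5],[-44,-5,-1,5]]'; python3 plan.py .563 -.41 .185 70.7
```

```text
t: 39.7
tool_pos: [0.4917, -0.1389, 0.1771]
tcp_rot: [0.666, 0.746, 0.005, -0.021]
contact_force: [0.3, 1.2, -2.1]
grip_width: 0.0093
t 39.7 tcp [ 0.4917 -0.1389  0.1771] yaw 96.5 tilt [-0.024  0.035 -0.999] F [ 0.3  1.2 -2.1] grip 0.0093 J [-21.  15.  94.   1.  73. -28.]
[[-39.6,5.7,-2.7,3.68],[-39.1,8.2,-2.8,3.68],[-38.5,10.7,-2.8,3.68],[-37.7,13.2,-2.8,3.68],[-36.8,15.6,-2.8,3.68],[-35.7,17.9,-2.8,3.68],[-34.5,20.2,-2.8,3.68]]
```

```bash
python3 -m crank '[[-40,6,-4,4],[-39,8,-4,4],[-38,11,-4,4],[-37,14,-3,4],[-36,16,-3,4],[-30,17,-3,3],[-15,10,-2,2],[0,0,0,0],[0,0,0,0],[0,0,0,0]]'; python3 plan.py .563 -.41 .185 70.7; python3 - <<'E'
from h import *
import pickle
c=read_camera("wrist");pickle.dump((c,read_state()),open("w12.pkl","wb"))
cv2.imwrite("pics/w12.png",c["frame"][...,::-1]);
E
```

```text
t: 40.7
tool_pos: [0.5507, -0.3956, 0.1689]
tcp_rot: [0.819, 0.573, -0.004, -0.032]
contact_force: [0.3, -0.8, -0.6]
grip_width: 0.0094
t 40.7 tcp [ 0.5507 -0.3956  0.1689] yaw 69.9 tilt [-0.042  0.047 -0.998] F [ 0.3 -0.8 -0.6] grip 0.0094 J [-39.  38.  62.   1.  84. -19.]
[[-8.8,15.5,-17.3,-0.78]]
```

View pics/w12.png

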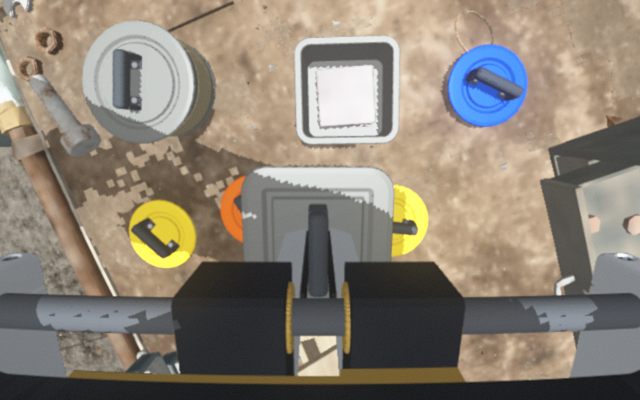

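```bash
python3 - <<'E'
from h import *
import pickle
c,s=pickle.load(open("w12.pkl","rb"));f=c["frame"]
crop(f,285,30,125,120,5,"pics/w12a.png",proj(c,rect(.596,-.3165,.07,.078,.078,70.7)))
crop(f,235,160,165,105,4,"pics/w12b.png")
P=cloud(c)
for n,sl in (("flange",np.s_[172:178,270:370]),("tinrim",np.s_[40:42,320:380])): print(n,np.nanmedian(P[sl][...,2]))
Q=np.r_[P[172:182,265:375].reshape(-1,3),P[180:250,380:388].reshape(-1,3),P[220:250,246:256].reshape(-1,3)];Q=Q[abs(Q[:,2]-.16)<.02]
A=np.c_[Q[:,:2]-s["tool_pos"][:2],np.ones(len(Q))];print("lid plane",np.linalg.lstsq(A,Q[:,2],rcond=None)[0])
E
```

```text
flange 0.16016801182835122
tinrim 0.0687520032013284
lid plane [-0.06342423  0.02614677  0.16007751]
```

View pics/w12a.png

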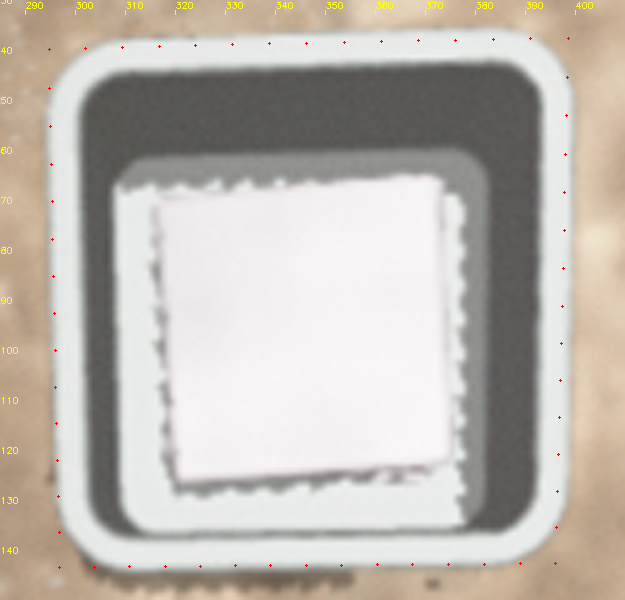

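View pics/w12b.png

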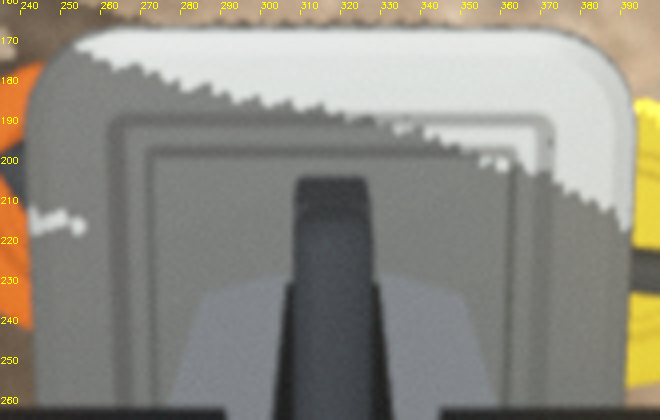

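```bash
python3 -m crank '[[0,0,25,0],[0,0,-10,0],[0,0,-10,0],[0,0,-10,0],[0,0,-10,0],[0,0,-10,0],[0,0,-10,0],[0,0,-10,0],[0,0,-10,0],[0,0,35,0],[0,0,30,0],[0,0,0,0]]'; python3 plan.py .563 -.41 .185 70.7
```

```text
t: 41.95
tool_pos: [0.553, -0.3939, 0.1745]
tcp_rot: [0.818, 0.575, -0.002, -0.026]
contact_force: [0.3, -0.0, -0.6]
grip_width: 0.01
t 41.95 tcp [ 0.553  -0.3939  0.1745] yaw 70.2 tilt [-0.032  0.04  -0.999] F [ 0.3 -0.  -0.6] grip 0.01 J [-39.  37.  62.   1.  83. -19.]
[[-11.5,14.3,-11.4,-0.49]]
```

```bash
for i in 1; do python3 -m crank '[[0,0,40,0],[0,0,25,0],[0,0,-9,0],[0,0,-9,0],[0,0,-9,0],[0,0,-9,0],[0,0,-9,0],[0,0,-9,0],[0,0,-9,0],[0,0,-9,0],[0,0,-9,0],[0,0,-9,0]]'; done; python3 plan.py .563 -.41 .185 70.7; python3 -m crank '[[0,0,45,0],[0,0,35,0],[0,0,-9,0],[0,0,-9,0],[0,0,-9,0],[0,0,-9,0],[0,0,-9,0],[0,0,-9,0],[0,0,-9,0],[0,0,-9,0],[0,0,-9,0],[0,0,-9,0]]';python3 plan.py .563 -.41 .185 70.7
```

```text
t: 43.15
tool_pos: [0.5565, -0.3974, 0.2204]
tcp_rot: [0.818, 0.575, 0.0, -0.019]
contact_force: [-0.4, 0.0, -1.4]
grip_width: 0.0095
t 43.15 tcp [ 0.5565 -0.3974  0.2204] yaw 70.2 tilt [-0.021  0.031 -0.999] F [-0.4  0.  -1.4] grip 0.0095 J [-39.  36.  58.   1.  88. -19.]
[[-10.4,11.4,34.8,-0.48]]
t: 44.35
tool_pos: [0.5585, -0.3993, 0.2488]
tcp_rot: [0.818, 0.575, 0.002, -0.012]
contact_force: [0.2, 0.7, -1.3]
grip_width: 0.01
t 44.35 tcp [ 0.5585 -0.3993  0.2488] yaw 70.2 tilt [-0.011  0.022 -1.   ] F [ 0.2  0.7 -1.3] grip 0.01 J [-39.  35.  56.   1.  90. -19.]
[[-4.8,4.5,31.8,-0.24],[-4.8,4.4,31.8,-0.24]]
```

```bash
python3 -m crank '[[0,0,50,0],[0,0,50,0],[0,0,15,0],[0,0,-9,0],[0,0,-9,0],[0,0,-9,0],[0,0,-9,0],[0,0,-9,0],[0,0,-9,0],[0,0,-9,0],[0,0,-9,0],[0,0,-9,0]]';python3 plan.py .5585 -.405 .18 70.7; python3 -m crank '[[-5,3,20,0.5],[0,0,0,0],[0,0,0,0]]'; python3 plan.py .5585 -.405 .18 70.7;  python3 - <<'E'
from h import *
import pickle
c=read_camera("wrist");pickle.dump((c,read_state()),open("w13.pkl","wb"));s=read_state()
cv2.imwrite("pics/w13.png",c["frame"][...,::-1]);f=c["frame"]
P=cloud(c)
Q=np.r_[P[172:182,265:375].reshape(-1,3),P[180:250,380:388].reshape(-1,3),P[220:250,246:256].reshape(-1,3)];Q=Q[abs(Q[:,2]-s["tool_pos"][2]+.009)<.015]
A=np.c_[Q[:,:2]-s["tool_pos"][:2],np.ones(len(Q))];print("lid plane",np.linalg.lstsq(A,Q[:,2],rcond=None)[0],len(Q))
crop(f,280,0,140,150,5,"pics/w13a.png",proj(c,rect(.5962,-.3161,.07,.078,.078,70.7)))
z=s["tool_pos"][2]-.0075
crop(f,235,150,165,115,4,"pics/w13b.png",proj(c,rect(*(s["tool_pos"][:2]),z,.084,.084,70.2)))
E
```

```text
t: 45.55
tool_pos: [0.56, -0.4002, 0.2297]
tcp_rot: [0.818, 0.575, 0.004, -0.005]
contact_force: [0.7, 0.3, -1.1]
grip_width: 0.0095
t 45.55 tcp [ 0.56   -0.4002  0.2297] yaw 70.2 tilt [ 0.     0.014 -1.   ] F [ 0.7  0.3 -1.1] grip 0.0095 J [-39.  35.  58.   1.  87. -19.]
[[-2.8,0.2,24.8,-0.23],[-2.8,0.2,24.8,-0.23]]
t: 45.85
tool_pos: [0.5618, -0.4061, 0.2131]
tcp_rot: [0.82, 0.572, 0.004, -0.004]
contact_force: [-0.3, -1.0, -0.3]
grip_width: 0.0095
t 45.85 tcp [ 0.5618 -0.4061  0.2131] yaw 69.7 tilt [ 0.003  0.011 -1.   ] F [-0.3 -1.  -0.3] grip 0.0095 J [-39.  36.  59.   1.  85. -19.]
[[-0.5,-3.4,33.1,-0.96]]
lid plane [-0.0176606  -0.01086263  0.20426875] 1950
```

View pics/w13a.png

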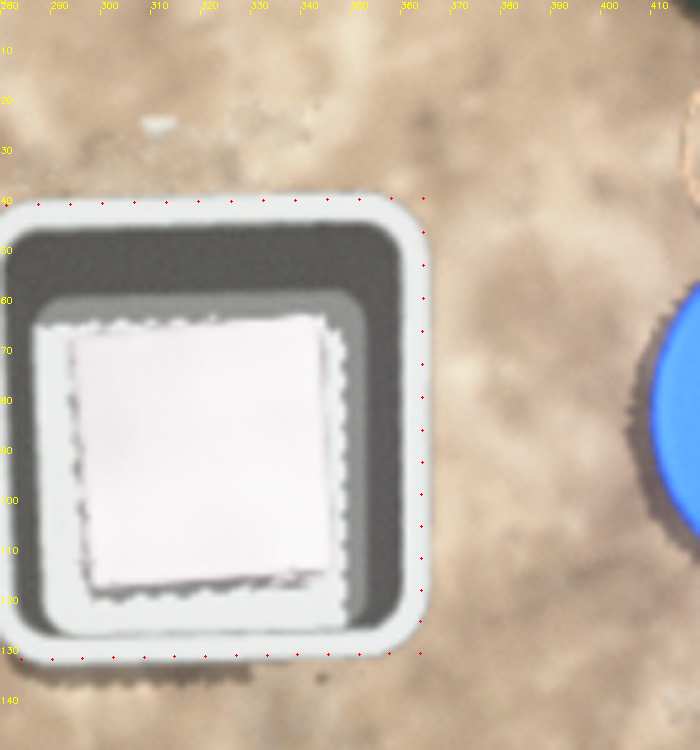

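View pics/w13b.png

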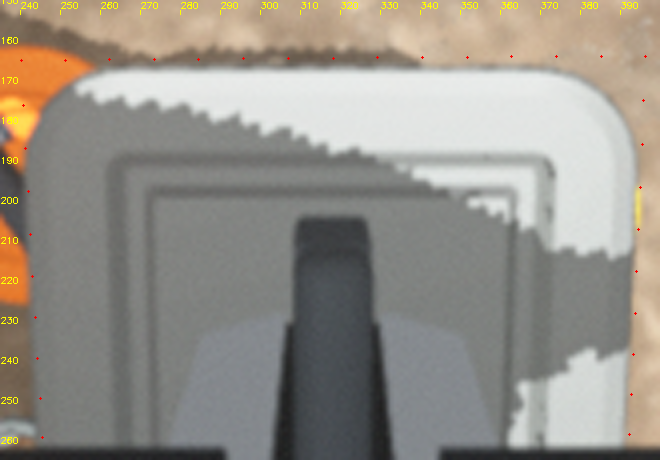

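```bash
python3 plan.py .5969 -.3149 .16 70.7; python3 -m crank '[[16,0,10,0],[30,0,14,-0.5],[32,0,14,-0.5],[17,0,10,0],[0,0,0,0],[0,0,0,0]]'; python3 plan.py .5969 -.3149 .12 70.7
```

```text
t 45.9 tcp [ 0.5616 -0.406   0.2124] yaw 69.7 tilt [ 0.002  0.012 -1.   ] F [ 0.4 -0.2 -1.4] grip 0.01 J [-39.  36.  59.   1.  85. -19.]
[[32.3,0.6,17.9,-0.32],[32.3,0.7,17.9,-0.32],[32.3,0.9,17.9,-0.32]]
t: 46.5
tool_pos: [0.5951, -0.3144, 0.1678]
tcp_rot: [0.815, 0.579, 0.005, -0.003]
contact_force: [-0.6, -0.3, -0.3]
grip_width: 0.0095
t 46.5 tcp [ 0.5951 -0.3144  0.1678] yaw 70.7 tilt [ 0.005  0.01  -1.   ] F [-0.6 -0.3 -0.3] grip 0.0095 J [-31.  35.  67.   1.  78. -12.]
[[-0.2,0.9,23.9,0.02],[-0.2,0.9,23.9,0.02]]
```

```bash
python3 -m crank '[[0,1,20,0],[0,1,20,0],[0,0,15,0],[0,0,8,0],[0,0,0,0]]'; python3 plan.py .5969 -.3149 .095 70.7
```

```text
t: 47.0
tool_pos: [0.597, -0.3204, 0.1066]
tcp_rot: [0.817, 0.577, 0.005, 0.0]
contact_force: [-0.7, -0.7, -1.1]
grip_width: 0.0095
t 47.0 tcp [ 0.597  -0.3204  0.1066] yaw 70.5 tilt [ 0.009  0.006 -1.   ] F [-0.7 -0.7 -1.1] grip 0.0095 J [-32.  38.  70.   1.  72. -12.]
[[5.0,-2.0,11.7,-0.23]]
```

```bash
python3 -m crank '[[5,-2,5,-0.2],[0,0,4,0],[0,0,0,0]]'; python3 plan.py .5969 -.3149 .09 70.7
```

```text
t: 47.3
tool_pos: [0.5973, -0.3153, 0.0989]
tcp_rot: [0.816, 0.578, 0.006, 0.001]
contact_force: [0.2, -0.9, -1.4]
grip_width: 0.01
t 47.3 tcp [ 0.5973 -0.3153  0.0989] yaw 70.7 tilt [ 0.011  0.005 -1.   ] F [ 0.2 -0.9 -1.4] grip 0.01 J [-31.  38.  71.   1.  71. -12.]
[[0.2,-0.6,8.9,-0.04]]
```

```bash
python3 -m crank '[[0,-0.5,5,0],[0,0,4,0],[0,0,0,0]]'; python3 plan.py .5969 -.3149 .081 70.7;python3 -m crank '[[0,0,3,0],[0,0,2,0],[0,0,0,0]]'; python3 plan.py .5969 -.3149 .081 70.7
```

```text
t: 47.6
tool_pos: [0.5973, -0.3151, 0.09]
tcp_rot: [0.816, 0.578, 0.006, 0.002]
contact_force: [0.1, 0.5, -1.3]
grip_width: 0.0098
t 47.6 tcp [ 0.5973 -0.3151  0.09  ] yaw 70.7 tilt [ 0.012  0.004 -1.   ] F [ 0.1  0.5 -1.3] grip 0.0098 J [-31.  39.  71.   1.  69. -12.]
[[-0.0,-0.5,9.0,-0.02]]
t: 47.9
tool_pos: [0.5974, -0.3151, 0.0846]
tcp_rot: [0.816, 0.578, 0.006, 0.002]
contact_force: [0.3, -0.1, -1.7]
grip_width: 0.0098
t 47.9 tcp [ 0.5974 -0.3151  0.0846] yaw 70.7 tilt [ 0.013  0.004 -1.   ] F [ 0.3 -0.1 -1.7] grip 0.0098 J [-31.  39.  72.   1.  69. -12.]
[[0.0,-0.6,3.6,-0.02]]
```

```bash
python3 -m crank '[[0,-0.5,2,0],[0,0,0,0]]'; python3 -m crank '[[0,0,1,0],[0,0,1,0]]'; python3 -m crank '[[0,0,1,0],[0,0,0,0]]'
```

```text
t: 48.1
tool_pos: [0.5972, -0.3151, 0.0829]
tcp_rot: [0.816, 0.578, 0.006, 0.003]
contact_force: [0.5, 0.9, 0.9]
grip_width: 0.0094
t: 48.3
tool_pos: [0.5976, -0.315, 0.0813]
tcp_rot: [0.816, 0.578, 0.007, 0.003]
contact_force: [1.8, 1.3, 0.2]
grip_width: 0.0096
t: 48.5
tool_pos: [0.5977, -0.3152, 0.0808]
tcp_rot: [0.816, 0.578, 0.007, 0.003]
contact_force: [-0.3, 1.1, 1.2]
grip_width: 0.0098
```

```bash
python3 -m crank '[[0,0,0,0],[0,0,0,0],[0,0,0,0],[0,0,0,0]]' 0.6; python3 -m crank '[[0,0,-15,0],[0,0,-30,0],[0,0,-40,0],[0,0,-25,0],[0,0,0,0],[0,0,0,0]]'; python3 - <<'E'
from h import *
import pickle
c=read_camera("wrist");pickle.dump((c,read_state()),open("w14.pkl","wb"))
cv2.imwrite("pics/w14.png",c["frame"][...,::-1]);
P=cloud(c);d=P[...,:2]-[.5966,-.3158];r=np.hypot(d[...,0],d[...,1]);m=(abs(P[...,2]-.073)<.012)&(r<.042)&(r>.027)
Q=P[m];A=np.c_[Q[:,:2]-[.5966,-.3158],np.ones(len(Q))];print(np.linalg.lstsq(A,Q[:,2],rcond=None)[0],len(Q))
E
```

```text
t: 48.9
tool_pos: [0.5974, -0.3152, 0.0804]
tcp_rot: [0.816, 0.578, 0.007, 0.003]
contact_force: [0.7, 0.1, -0.1]
grip_width: 0.0367
t: 49.5
tool_pos: [0.5954, -0.3154, 0.1982]
tcp_rot: [0.816, 0.578, 0.007, 0.003]
contact_force: [0.2, -0.6, -1.5]
grip_width: 0.0376
[-0.00043486  0.00138166  0.07116774] 3936
```

View pics/w14.png

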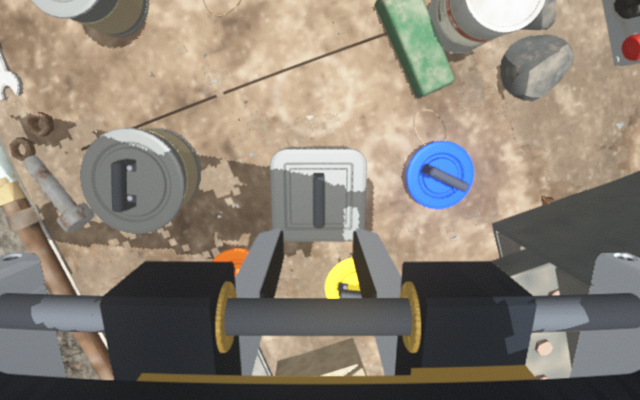

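```bash
python3 - <<'E'
from h import *
c=read_camera("side");crop(c["frame"],220,90,200,220,3,"pics/fs.png")
c=read_camera("top");crop(c["frame"],185,150,265,110,3,"pics/ft.png")
E
```

```text
(no output)
```

View pics/fs.png

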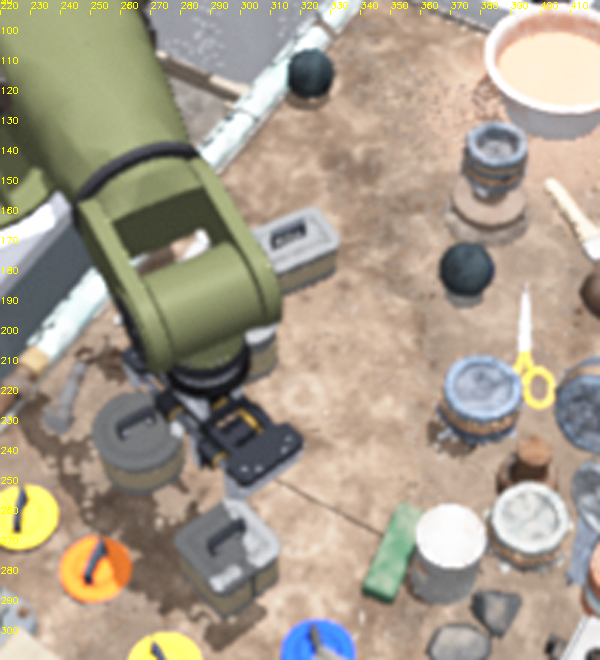

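View pics/ft.png

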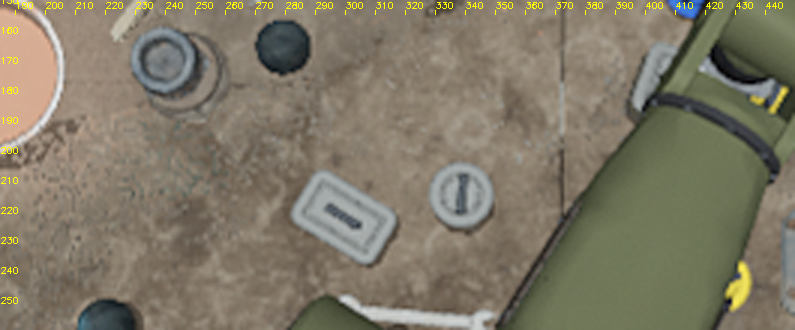

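The views show all four tins lidded, with the large round at side (262,440→px 262,238) and the square at side (295,275). The sphere is still on its ring at top (278,167), unchanged from the start. I'm handing in.

```bash
python3 -c "
from plant import *
print(read_state()['t']); print(finish_job())"
```

```text
49.65
the job is handed in; nothing more can be done
None
```

All four tins are closed, each with its own lid, and I handed the job in at about 49.7 s of the 118 s allowed.

- **Lid seating:** After each release I measured the flange by wrist-camera depth. All four lie flat, with slopes under 0.003. They read 1.3–1.8 mm below the height of a fully closed lid; open rims and other known heights read about 1–2 mm low in the same depth pictures, so I took this as camera bias.
- **Contact:** The large round, oblong and small round lids met the rim with about 17–27 N of contact force. The square lid came to rest with only about 1–2 N, and I relied on the depth check for it. I did not press any lid again after releasing it.
- **Surroundings:** In the last side and top pictures the sphere stands on its ring at its starting pixel. The blue, orange and yellow look-alikes were not touched. I saw no tin shift while placing the lids, but I did not re-measure the tins at the end. The arm hid part of the large and square tins in the last top picture; the side and wrist pictures show both closed.
- **Tool tilt:** The tool slowly tilted to about 5° during fast moves. I worked this down before grasping the square lid and again before placing it.

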